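# Tip the hazelnuts into the shallow dish and lid it

## Robot

A 7-joint arm with a two-finger parallel gripper is mounted at the origin on a cart in front of the work surface, level with it; the furniture and walls round the work are solid. World frame = base frame: x ahead of the robot, y to its left, z up, the work surface at z = 0. Lengths are in m, angles in rad, forces in N, time in s.
With the tool pointing down it reaches from about 0.35 to 0.9 m from the base axis. Payload 8.1 kg.
Tool frame: the origin (TCP) lies midway between the tips of the shut fingers; the grasp point (between the pads) lies 19 mm behind it; x points along the fingers, z is the direction in which the jaws open and shut, and the axes are right-handed (so a half turn about x gives the same grasp; the last joint's range is limited). The gripper opens to 92 mm and grips with 3 to 60 N. Pads are 19 mm wide; open, the fingers measure 130 mm over their backs; the gripper's body (75 mm by 190 mm) begins 47 mm behind the grasp point.
Start: joints at [-1.44, 0.434, 0.025, 1.573, -0.012, 1.134, -0.075], TCP at [0.145, 0.608, 0.227] pointing down, gripper open.
Joint ranges: [-2.62, 2.62], [-0.44, 2.09], [-1.27, 1.32], [0.08, 2.57], [-1.32, 4.46], [0.12, 2], [-2.74, 2.74]. Speed limits (rad/s): [2.22, 2.22, 3.01, 3.01, 3.14, 3.14, 3.14].

## Interface

Orientations are given as a rotation vector (axis times angle).
In Python, from cell import arm, optics, finder gives the robot as it stands.
- The arm moves only by the tool send_rows, never from a script. Its argument "rows" is a list that holds one entry, the list of rows, each a list of 7 numbers: the shift along the tool's x, y, z in mm, then the turn, a rotation vector about the tool's x, y, z in degrees, then the opening in per cent of the stroke, from 0 (shut) to 100 (fully open). A call has exactly 8 rows; each row is the pose to reach, as a shift and turn from the pose commanded when the call began, along the tool's axes at that moment; what a row does not reach only later rows make up. A row lasts 1/10 s, in which the tool goes at most 50 mm and 8.59 degrees, less where a joint would pass 70% of its speed; a pose out of reach is approached as far as the arm can. A call with a gripper value outside its range is refused whole. The fingers move at their own pace and stop on an object; "grip_force" is the grip in N (left out, the last holds). Time passes only in rows, so rows that repeat a pose let the fingers close, or fill a call up. It gives the time, the measured TCP pose, the force and the opening at its end, in the units of the state.
- arm.observe(): the state, without advancing time (a new reading comes with each control period).
- optics.get_image(name): name is "scene" or "top"; returns (picture, depth): 384x512x3 uint8, red, green, blue; 384x512 float32, m along the optical axis (not along the pixel's ray), 0 where there is no reading.
- optics.get_calibration(name): a dict with "camera_matrix" (3x3 intrinsics, pixels), "position" and "orientation" of the camera in the world. Camera axes: x right, y up, looking along -z (the intrinsics and any distortion apply to the point x, -y, -z); pixel columns grow to the right and rows downward; lengths in m; the calibration is good to about 2 mm. A picture is of the moment at which its call begins. get_calibration takes no time and is no camera call.
- arm.sign_off(): hands the job in, once; it reports no verdict.
Trained networks look in the newest picture that a camera, given by its name, has taken for a name from the list of things; names that differ only in an ending like _2 or _b are one class to them, and where a whole thing is asked for, a point or a joint stands for the part that bears it (a point fixed in the world has none). Each returns a list of dicts, best first, with "confidence" (0 to 1); they miss things now and then, are a little off and sometimes report something else, mostly with a low value. They report only what shows in the picture. A call takes as long as a camera call. They do not tell look-alikes from the thing itself.
- finder.search_frame(camera, thing): "bbox" ([left, top, width, height] in pixels, round what is visible of it).
- finder.regions_of(camera, thing): "region" (384x512 bool, what is visible of it) and "bbox" ([left, top, width, height] in pixels, round what is visible of it).
- finder.place_of(camera, thing): "xy" ([column, row] in pixels: a listed point, or the origin of a listed thing).
The state is a dict: "clock": time; "joints": joint angles; "dq": joint speeds; "joint_efforts": joint torques, N m; "position": TCP position; "ee_rot": TCP orientation; "force": force on the tool from outside, world axes, zero at the start; "ft_torque": the same for the moment, N m; "width": opening from 0.0 (shut) to 1.0 (fully open).
Only numpy, scipy, OpenCV 4.12 (cv2) and the standard library are available. Lean on these libraries where they do the work, as an engineer would, in place of code of your own. Each camera call takes 0.05 s, during which the arm holds its last target.

## Task

Put the five hazelnuts from the steel scoop into the shallow white dish: carry the scoop level, bring its lip down close above the dish, and only then tip it, so that no nut bounces or rolls out. Stand the empty scoop level on the worktop again, well clear of the dish, and then put the wooden lid squarely on the dish. Leave the other things on the worktop where they are.

Things in the scene. Friction and masses are not known exactly. Their poses are not given: they have to be found in the camera images.
- scoop_handle (a point): Middle of the steel scoop's handle: a level black bar, 84 long (x) x 16 wide (y) x 20 tall mm, joined to the back wall only, 85 mm above the underside and near the centre of mass; open below it down to the nuts (23 mm up). Scoop 0.2 kg, an open-topped trough 62 wide, 138 long, walls 36 to 40 high; its x points to the open front, z up. Tip it about the line along which the fingers close (y)
- scoop_lip (a point): Middle of the scoop's lip, the open front edge where nuts leave, 60 mm wide: 80 mm ahead (+x) of the handle point, 63 mm below it (scoop axes), 22 mm above the underside. The inner floor is flat, then rises at 18 degrees to the lip, so a level scoop keeps the nuts; tipped lip down about 45 degrees they roll and slide out
- dish_rim (a point): Centre of the mouth of the shallow white ceramic dish, at the height of its rim. Round, 126 mm across at the rim, 34 mm high, walls 5 mm thick, inside 116 mm across at the mouth and 29 mm deep, floor 5 mm thick; loose, 0.6 kg; this point is 34 mm above its underside. z up
- lid_knob (a point): Grip point of the round wooden lid lying knob up on the worktop: a disc 130 mm across, 7 thick, over a boss 104 across, 5 deep, that fits loosely inside the dish's rim (the disc rests on the rim). Knob on its middle 20 to 25 thick, 42 tall. This point is on the axis, 37 mm above the boss's underside: 25 above the disc's top, 32 above the dish's rim when seated. z up
- nut_1_center (a point): Centre of a hazelnut, nearly round, 20 mm in size, 10 g; starts in the scoop
- nut_2_center (a point): Centre of a hazelnut, nearly round, 20 mm in size, 10 g; starts in the scoop
- nut_3_center (a point): Centre of a hazelnut, nearly round, 20 mm in size, 10 g; starts in the scoop
- nut_4_center (a point): Centre of a hazelnut, nearly round, 20 mm in size, 10 g; starts in the scoop
- nut_5_center (a point): Centre of a hazelnut, nearly round, 20 mm in size, 10 g; starts in the scoop
- teaspoon: Bystander: steel teaspoon, 130 x 26 x 11 mm, lying flat; origin under its middle
- lemon: Bystander: lemon, 71 x 53 x 51 mm; origin under its middle
- timer: Bystander: white kitchen timer, 62 mm across, 47 mm tall; origin under its middle
- tin: Bystander: closed round food tin, 75 mm across, 58 mm tall; origin under its middle
- cheese: Bystander: wrapped block of cheese, 73 x 102 x 37 mm; origin under its middle
- mug: Bystander: plain mug, 78 mm across, 116 mm with its handle, 101 mm tall; origin under its middle
Mind the look-alikes: they are no part of the job. Of the things that look like the part that bears lid_knob, the largest one is meant.

How it is judged:
On the way, in this order (a step that is already met when the one before it is completed fails the run):
1. the scoop's lip is low over the dish (within 45 mm of the rim's height and 60 mm of the dish's middle), the scoop still near level with all five nuts in it (horizontal distance between scoop_lip and dish_rim below 0.06 m and height (world z) of scoop_lip between 0.034 and 0.079 m and angle between scoop_handle's own z axis and vertical below 0.3 rad and x of nut_1_center in the frame of scoop_lip between -0.15 and 0 m and y of nut_1_center in the frame of scoop_lip between -0.033 and 0.033 m and z of each of nut_1_center, nut_2_center, nut_3_center, nut_4_center, nut_5_center in the frame of scoop_lip above -0.03 m and x of nut_2_center in the frame of scoop_lip between -0.15 and 0 m and y of nut_2_center in the frame of scoop_lip between -0.033 and 0.033 m and x of nut_3_center in the frame of scoop_lip between -0.15 and 0 m and y of nut_3_center in the frame of scoop_lip between -0.033 and 0.033 m and x of nut_4_center in the frame of scoop_lip between -0.15 and 0 m and y of nut_4_center in the frame of scoop_lip between -0.033 and 0.033 m and x of nut_5_center in the frame of scoop_lip between -0.15 and 0 m and y of nut_5_center in the frame of scoop_lip between -0.033 and 0.033 m), for 0.2 s.
2. all five nuts lie in the dish (horizontal distance between each of nut_1_center, nut_2_center, nut_3_center, nut_4_center, nut_5_center and dish_rim below 0.057 m and z of each of nut_1_center, nut_2_center, nut_3_center, nut_4_center, nut_5_center in the frame of dish_rim below -0.003 m), for 0.2 s.
3. the scoop stands level on the worktop, clear of the dish (angle between scoop_handle's own z axis and vertical below 0.12 rad and height (world z) of scoop_handle below 0.092 m and horizontal distance between scoop_handle and dish_rim above 0.11 m), for 0.2 s.
At the end, for the whole second after the job is handed in: All nuts in the standing dish below its rim; lid on it knob up, within 9 mm of centre, resting on the rim (3 mm), level to 3.5 degrees; scoop level on the worktop, handle at least 110 mm from the dish's axis; no bystander moved by 20 mm (all of step 2 and all of step 3 and horizontal distance between lid_knob and dish_rim below 0.009 m and z of lid_knob in the frame of dish_rim between 0.028 and 0.035 m and angle between each of lid_knob, dish_rim's own z axis and vertical below 0.06 rad and height (world z) of dish_rim below 0.036 m and distance of each of teaspoon, lemon, timer, tin, cheese, mug from where it was at the start of the episode below 0.02 m); the robot touches nothing.
It fails at once if the scoop is tipped by more than 20 degrees with a nut in it while its lip is more than 50 mm above the dish's rim (angle between scoop_handle's own z axis and vertical above 0.35 rad and height (world z) of scoop_lip above 0.084 m and height (world z) of any of nut_1_center, nut_2_center, nut_3_center, nut_4_center, nut_5_center above 0.06 m).
It fails at once if a nut lies outside both the scoop and the dish ((horizontal distance between nut_1_center and dish_rim above 0.075 m and distance between nut_1_center and scoop_handle above 0.125 m) or (horizontal distance between nut_2_center and dish_rim above 0.075 m and distance between nut_2_center and scoop_handle above 0.125 m) or (horizontal distance between nut_3_center and dish_rim above 0.075 m and distance between nut_3_center and scoop_handle above 0.125 m) or (horizontal distance between nut_4_center and dish_rim above 0.075 m and distance between nut_4_center and scoop_handle above 0.125 m) or (horizontal distance between nut_5_center and dish_rim above 0.075 m and distance between nut_5_center and scoop_handle above 0.125 m)).
It fails at once if a bystander is knocked away (moved by more than 30 mm) (distance of any of teaspoon, lemon, timer, tin, cheese, mug from where it was at the start of the episode above 0.03 m).
It also fails if it takes over 67 s, if anything falls off the work surface, if the arm or the gripper's body presses on something with over 40 N, if the wrist force passes 120 N, or if a joint passes its speed limit or range.

## Working session

There is one attempt and no reset: what is moved stays moved. The work goes in short steps, Python scripts to look and compute and a tool call to move; the robot and the scene stay as the last step left them, time stands still between calls to the robot, and variables do not carry over. Pictures are saved under pics/ and viewed, and the job is handed in when it is done.

Besides the shell and the picture viewer there is one more tool, called after "Request:" by a JSON object that holds its "name" and its "arguments". send_rows: Moves the arm, as the interface text tells. Its arguments: {"type":"object","properties":{"rows":{"type":"array"},"grip_force":{"type":"number"}},"required":["rows"]}

```bash
ls; mkdir -p pics
cat > h.py <<'E'
import numpy as np, cv2
from scipy.spatial.transform import Rotation as R
from cell import arm, optics, finder
def cal(n):
    c=optics.get_calibration(n); K=np.array(c["camera_matrix"]); o=np.array(c["orientation"],float)
    Rm=R.from_rotvec(o).as_matrix() if o.size==3 else (o if o.shape==(3,3) else R.from_quat(o).as_matrix())
    return K,np.array(c["position"]),Rm,c
def cloud(n,d):
    K,p,Rm,_=cal(n)
    v,u=np.mgrid[0:d.shape[0],0:d.shape[1]]
    x=(u-K[0,2])/K[0,0]*d; y=(v-K[1,2])/K[1,1]*d
    return np.stack([x,-y,-d],-1)@Rm.T+p
def ray(n,uv,z):
    K,p,Rm,_=cal(n)
    r=Rm@np.array([(uv[0]-K[0,2])/K[0,0],-(uv[1]-K[1,2])/K[1,1],-1.])
    return p+r*(z-p[2])/r[2]
def proj(n,P):
    K,p,Rm,_=cal(n); q=Rm.T@(np.array(P)-p)
    return K[0,2]+K[0,0]*q[0]/-q[2], K[1,2]+K[1,1]*-q[1]/-q[2]
E
python3 - <<'E'
from h import *
print(optics.get_calibration("top"));print(optics.get_calibration("scene"))
print(arm.observe())
for n in ["top","scene"]:
    im,d=optics.get_image(n); cv2.imwrite(f"pics/{n}0.png",im[...,::-1]); np.save(f"{n}0.npy",d)
    for t in ["scoop_handle","scoop_lip","dish_rim","lid_knob","nut_1_center","teaspoon","lemon","timer","tin","cheese","mug"]:
        r=finder.place_of(n,t)
        C=cloud(n,d)
        print(n,t,[(np.round(q["xy"],1).tolist(),round(q["confidence"],2),np.round(C[int(q["xy"][1]),int(q["xy"][0])],3).tolist()) for q in r[:6]])
E
```

```text
pics
{'camera_matrix': array([[413.876922  ,   0.        , 257.07624254],
       [  0.        , 413.876922  , 185.00606663],
       [  0.        ,   0.        ,   1.        ]]), 'position': array([ 0.47083639, -0.02683959,  1.30465919]), 'orientation': array([ 0.07551626, -0.07837393, -1.57791034])}
{'camera_matrix': array([[359.44740674,   0.        , 251.74793272],
       [  0.        , 359.44740674, 192.5576235 ],
       [  0.        ,   0.        ,   1.        ]]), 'position': array([ 0.17602568, -0.5121304 ,  0.83675736]), 'orientation': array([ 0.67882871, -0.22821526, -0.67451622])}
{'clock': 0.0, 'joints': array([-1.43964128,  0.43525485,  0.02496081,  1.57411756, -0.01162309,
        1.13398626, -0.07509011]), 'dq': array([-0.00040336, -0.00159239, -0.00272415,  0.00046819,  0.0003634 ,
       -0.00159014,  0.0022652 ]), 'joint_efforts': array([ 8.08212053e-05, -6.67837358e+01,  9.85167436e-01, -3.14464259e+01,
       -6.06247759e-02,  4.29005327e-02,  1.43860798e-04]), 'position': array([0.14469141, 0.60748405, 0.22591711]), 'ee_rot': array([-1.03634566,  1.31199628,  1.034
[... 1223 characters left out ...]
002])]
scene dish_rim [([245.1, 195.1], 0.7, [0.595, 0.043, 0.004])]
scene lid_knob [([306.4, 241.9], 0.9, [0.592, -0.21, 0.052]), ([332.0, 330.9], 0.86, [0.479, -0.402, 0.036]), ([261.4, 313.0], 0.74, [0.385, -0.273, 0.037])]
scene nut_1_center []
scene teaspoon [([219.5, 184.5], 0.4, [0.564, 0.133, -0.0])]
scene lemon [([299.9, 176.2], 0.71, [0.75, -0.028, 0.037]), ([257.8, 157.2], 0.57, [0.712, 0.124, 0.029])]
scene timer [([320.1, 204.7], 0.75, [0.715, -0.145, 0.042])]
scene tin [([219.6, 276.3], 0.78, [0.364, -0.144, 0.053]), ([187.9, 140.0], 0.57, [0.556, 0.276, 0.091])]
scene cheese [([165.1, 211.6], 0.8, [0.372, 0.124, 0.035])]
scene mug [([299.3, 180.2], 0.57, [0.75, -0.03, 0.021])]
```

Run:
```python
import cv2
for n in ["top","scene"]:
    a=cv2.imread(f"pics/{n}0.png"); cv2.imwrite(f"pics/{n}0b.png",cv2.resize(a,(800,600),interpolation=cv2.INTER_CUBIC))
a=cv2.imread("pics/top0.png"); cv2.imwrite("pics/top0c.png",cv2.resize(a[150:240,90:230],None,fx=5.5,fy=5.5,interpolation=cv2.INTER_CUBIC))
```

```text
(no output)
```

View pics/top0b.png

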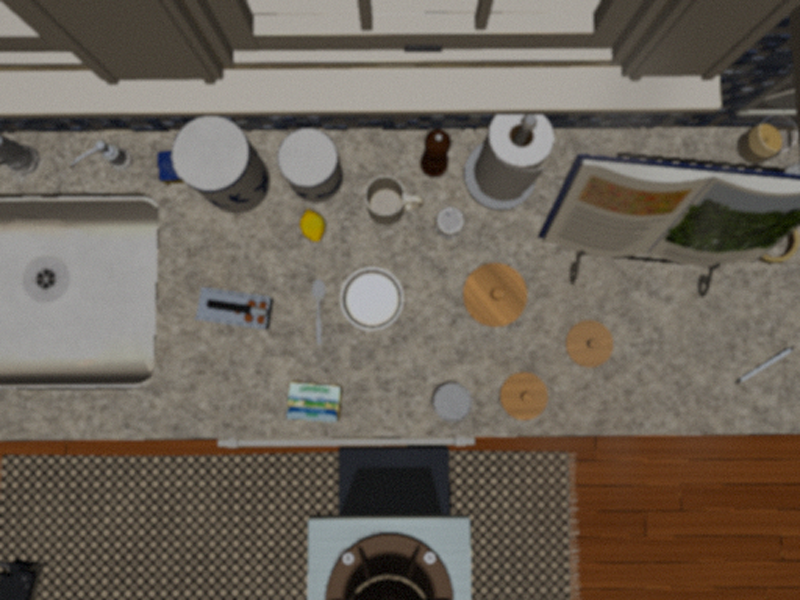

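View pics/scene0b.png

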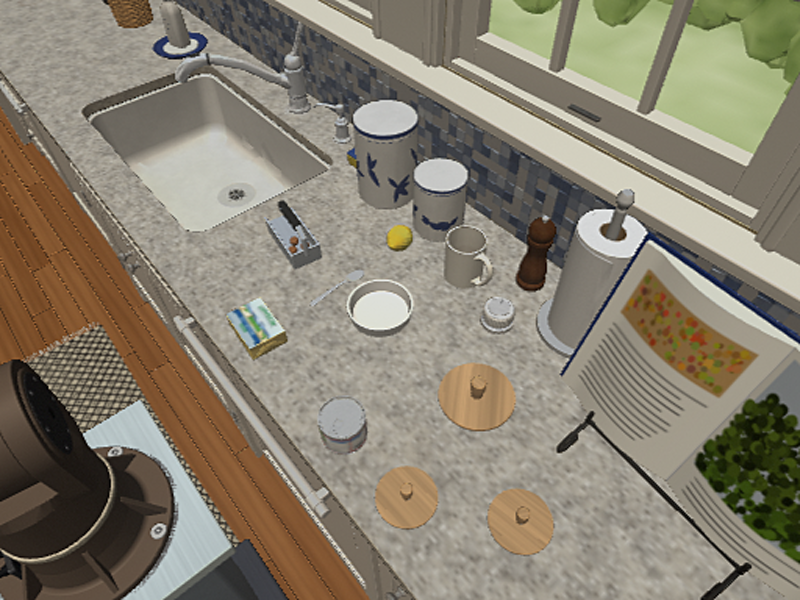

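View pics/top0c.png

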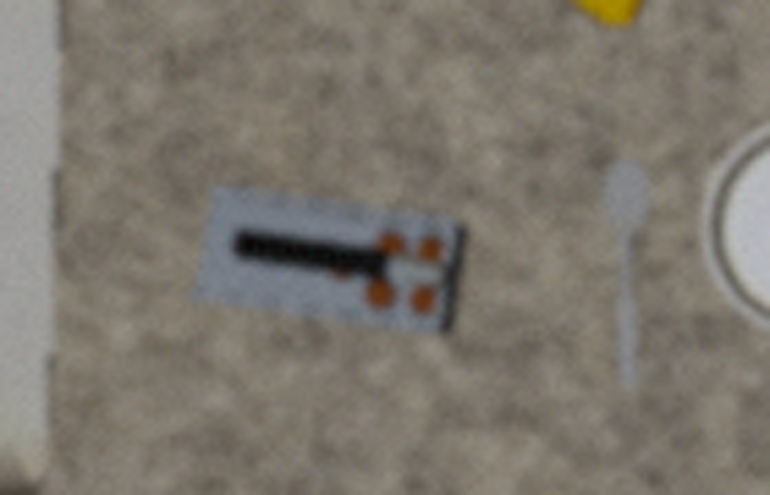

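The pictures show the scoop at top (147,197), with the nuts at its right end (~(165,200)). The dish is at (238,191), the largest lid at (316,188) with two smaller look-alikes, and the teaspoon between scoop and dish. Next I need precise geometry and which way the lip faces.

Run:
```python
from h import *
for n in ["top","scene"]:
    d=np.load(f"{n}0.npy"); C=cloud(n,d)
    print("==",n, "table z near", np.median(C[(abs(C[...,0]-.5)<.03)&(abs(C[...,1]+.05)<.02)][:,2]))
    box=(C[...,0]>.48)&(C[...,0]<.65)&(C[...,1]>.18)&(C[...,1]<.38)&(C[...,2]>.006)&(C[...,2]<.15)
    P=C[box]
    H=P[P[:,2]>.075]
    if len(H)>10:
        r=cv2.minAreaRect((H[:,:2]*1000).astype(np.float32)); print("handle",r,len(H),H[:,2].max(),np.median(H[:,2]))
        m=H[:,:2].mean(0);u,s,v=np.linalg.svd(H[:,:2]-m);print("axis",v[0],m)
    W=P[(P[:,2]>.008)&(P[:,2]<.06)]
    r=cv2.minAreaRect((W[:,:2]*1000).astype(np.float32)); print("trough",r)
    u0=v[0]*np.sign(v[0][1])
    s=(W[:,:2]-m)@u0; t=(W[:,:2]-m)@np.array([-u0[1],u0[0]])
    for a in np.arange(-.1,.11,.01):
        k=(s>=a)&(s<a+.01)
        if k.sum(): print(round(a,2),k.sum(),"mid z",np.round(np.percentile(W[k&(abs(t)<.02),2],[10,50,90]),3) if (k&(abs(t)<.02)).sum() else None,"wall",np.round(W[k,2].max(),3), np.round([t[k].min(),t[k].max()],3))
    # dish
    D=C[(abs(C[...,0]-.58)<.1)&(abs(C[...,1]-.03)<.09)&(C[...,2]>.028)&(C[...,2]<.045)]
    (c,rad)=cv2.minEnclosingCircle((D[:,:2]*1000).astype(np.float32)); print("dish",c,rad,len(D),np.median(D[:,2]))
    L=C[(abs(C[...,0]-.58)<.1)&(abs(C[...,1]+.205)<.1)&(C[...,2]>.008)&(C[...,2]<.018)]
    (c,rad)=cv2.minEnclosingCircle((L[:,:2]*1000).astype(np.float32)); print("lid",c,rad,len(L),L[:,:2].mean(0))
    L=C[(abs(C[...,0]-.58)<.1)&(abs(C[...,1]+.205)<.1)&(C[...,2]>.045)&(C[...,2]<.07)]
    print("knob",len(L),L.mean(0),np.ptp(L,axis=0))
```

```text
== top table z near -0.000895672302019479
handle ((557.5950927734375, 282.51641845703125), (107.07179260253906, 16.015026092529297), 81.3234634399414) 194 0.10051050718904975 0.09307169302302065
axis [0.15204217 0.98837401] [0.55774915 0.28454285]
trough ((555.033935546875, 286.04107666015625), (186.71966552734375, 86.04991912841797), 71.169677734375)
-0.09 2 mid z None wall 0.009 [-0.02   0.062]
-0.06 50 mid z [0.012 0.036 0.047] wall 0.054 [-0.031  0.03 ]
-0.05 27 mid z [0.017 0.022 0.042] wall 0.045 [-0.032  0.032]
-0.04 48 mid z [0.015 0.02  0.024] wall 0.04 [-0.033  0.032]
-0.03 15 mid z [0.013 0.016 0.018] wall 0.039 [-0.032  0.031]
-0.02 42 mid z [0.014 0.019 0.022] wall 0.041 [-0.033  0.032]
-0.01 27 mid z [0.015 0.02  0.024] wall 0.04 [-0.032  0.033]
-0.0 12 mid z [0.011 0.011 0.011] wall 0.042 [-0.031  0.032]
0.01 21 mid z [0.01  0.017 0.022] wall 0.042 [-0.033  0.033]
0.02 9 mid z None wall 0.042 [-0.031  0.032]
0.03 13 mid z None wall 0.04 [-0.033  0.033]
0.04 19 mid z [0.008 0.009 0.011] wall 0.039 [-0.031  0.032]
0.05 50 mid z [0.009 0.011 0.015] wall 0.046 [-0.033  0.0
[... 1350 characters left out ...]
2  0.022] wall 0.041 [-0.034  0.032]
0.03 11 mid z None wall 0.041 [-0.033  0.031]
0.04 16 mid z [0.008 0.009 0.009] wall 0.039 [-0.033  0.031]
0.05 28 mid z [0.009 0.011 0.013] wall 0.04 [-0.032  0.031]
0.06 31 mid z [0.01  0.012 0.013] wall 0.038 [-0.034  0.029]
0.07 39 mid z [0.012 0.014 0.018] wall 0.04 [-0.033  0.03 ]
0.08 38 mid z [0.015 0.018 0.02 ] wall 0.041 [-0.033  0.03 ]
0.09 15 mid z [0.018 0.021 0.023] wall 0.023 [-0.013  0.02 ]
dish (579.2842407226562, 31.136445999145508) 63.90179443359375 231 0.03224234326093578
lid (586.578125, -216.83551025390625) 66.1089859008789 1543 [ 0.58277478 -0.21913977]
knob 71 [ 0.58386618 -0.21743813  0.05140901] [0.02323789 0.02306206 0.01035094]
```

```bash
cat >> h.py <<'E'
SU=np.array([.148,.989,0])/np.hypot(.148,.989)
def rot(xdir,zdir):
    x=np.array(xdir,float);x/=np.linalg.norm(x);z=np.array(zdir,float);z-=x*(z@x);z/=np.linalg.norm(z)
    return np.stack([x,np.cross(z,x),z],1)
def go(p,Rt,s=None):
    s=s or arm.observe(); R0=R.from_rotvec(s["ee_rot"]).as_matrix()
    d=R0.T@(np.array(p)-s["position"])*1000; w=np.degrees(R.from_matrix(R0.T@Rt).as_rotvec())
    print("shift",np.round(d,1),"turn",np.round(w,2),"| t",s["clock"],"pos",np.round(s["position"],4),"w",round(s["width"],3),"F",np.round(s["force"],1),"q",np.round(s["joints"],2))
    return d,w
E
python3 - <<'E'
from h import *
s=arm.observe(); print(R.from_rotvec(s["ee_rot"]).as_matrix().round(3))
sy=np.cross([0,0,1],SU)
for sg in (1,-1):
    go([.5587,.296,.19],rot([0,0,-1],sg*sy))
    go([.5587,.296,.066],rot([0,0,-1],sg*sy))
E
```

```text
[[ 0.    -0.973  0.232]
 [ 0.     0.232  0.973]
 [-1.    -0.     0.   ]]
shift [  36.7 -474.9 -207.6] turn [-94.89   0.     0.  ] | t 1.2 pos [0.1448 0.608  0.2267] w 1.001 F [-0.2 -0.1 -0.4] q [-1.44  0.43  0.03  1.57 -0.01  1.13 -0.08]
shift [ 160.7 -474.9 -207.6] turn [-94.89   0.     0.  ] | t 1.2 pos [0.1448 0.608  0.2267] w 1.001 F [-0.2 -0.1 -0.4] q [-1.44  0.43  0.03  1.57 -0.01  1.13 -0.08]
shift [  36.7 -474.9 -207.6] turn [85.11  0.   -0.  ] | t 1.2 pos [0.1448 0.608  0.2267] w 1.001 F [-0.2 -0.1 -0.4] q [-1.44  0.43  0.03  1.57 -0.01  1.13 -0.08]
shift [ 160.7 -474.9 -207.6] turn [85.11  0.   -0.  ] | t 1.2 pos [0.1448 0.608  0.2267] w 1.001 F [-0.2 -0.1 -0.4] q [-1.44  0.43  0.03  1.57 -0.01  1.13 -0.08]
```

Request:
{"name": "send_rows", "arguments": {"rows": [[[3,-40,-17,8,0,0,100],[6,-80,-35,16,0,0,100],[9,-120,-52,24,0,0,100],[12,-160,-70,32,0,0,100],[15,-200,-87,40,0,0,100],[18,-240,-105,48,0,0,100],[20,-280,-122,56,0,0,100],[22,-315,-138,64,0,0,100]]], "grip_force": 45}}

```text
clock: 2.0
position: [0.4211, 0.3992, 0.205]
ee_rot: [-0.167, 1.564, 0.168]
force: [0.5, 0.1, 0.5]
width: 1.004
```

Run:
```python
from h import *
go([.5587,.296,.16],rot([0,0,-1],-np.cross([0,0,1],SU)))
```

```text
shift [  45.  -130.   112.6] turn [ 2.074e+01  4.000e-02 -2.000e-02] | t 2.0 pos [0.4211 0.3992 0.205 ] w 1.004 F [0.5 0.1 0.5] q [-1.11  0.39  0.36  1.74 -0.15  1.04 -0.49]
```

Request:
{"name": "send_rows", "arguments": {"rows": [[[8,-30,27,5,0,0,100],[16,-60,54,11,0,0,100],[25,-90,80,16,0,0,100],[35,-115,100,20.7,0,0,100],[45,-130,112.6,20.7,0,0,100],[45,-130,112.6,20.7,0,0,100],[45,-130,112.6,20.7,0,0,100],[45,-130,112.6,20.7,0,0,100]]]}}

```text
clock: 2.8
position: [0.5567, 0.2999, 0.1601]
ee_rot: [0.11, 1.568, -0.109]
force: [0.5, 0.2, 0.3]
width: 0.998
```

Run:
```python
from h import *
go([.5587,.296,.066],rot([0,0,-1],-np.cross([0,0,1],SU)))
im,d=optics.get_image("scene"); cv2.imwrite("pics/s1.png",cv2.resize(im[80:260,100:340,::-1],None,fx=3.3,fy=3.3,interpolation=cv2.INTER_CUBIC))
```

```text
shift [94.1 -3.6  2.5] turn [ 0.52 -0.02 -0.06] | t 2.8 pos [0.5567 0.2999 0.1601] w 0.998 F [0.5 0.2 0.3] q [-0.88  0.53  0.45  1.66 -0.26  1.01 -0.48]
```

View pics/s1.png

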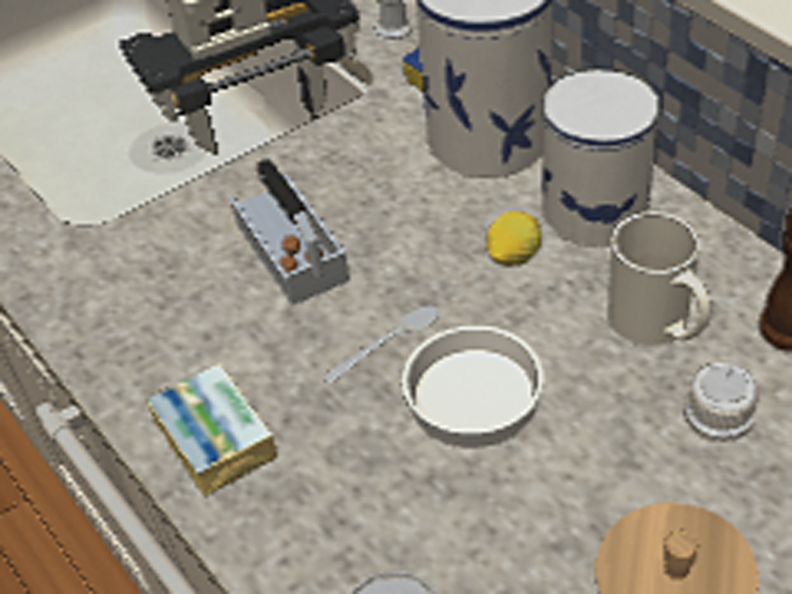

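Run:
```python
from h import *
for P in ([.5567,.2999,.16],[.5587,.296,.085]):
    u,v=proj("scene",P); print((u-100)*3.3,(v-80)*3.3)
```

```text
261.5469973245907 126.90052906856766
278.98788317942996 190.85801758809265
```

Request:
{"name": "send_rows", "arguments": {"rows": [[[15,-3.6,2.5,0.5,0,0,100],[30,-3.6,2.5,0.5,0,0,100],[45,-3.6,2.5,0.5,0,0,100],[60,-3.6,2.5,0.5,0,0,100],[70,-3.6,2.5,0.5,0,0,100],[80,-3.6,2.5,0.5,0,0,100],[80,-3.6,2.5,0.5,0,0,100],[80,-3.6,2.5,0.5,0,0,100]]]}}

```text
clock: 3.65
position: [0.5597, 0.2945, 0.0798]
ee_rot: [0.118, 1.567, -0.118]
force: [0.1, -0.5, -0.4]
width: 0.998
```

Run:
```python
from h import *
go([.5587,.296,.066],rot([0,0,-1],-np.cross([0,0,1],SU)))
im,d=optics.get_image("scene"); cv2.imwrite("pics/s2.png",cv2.resize(im[80:200,120:270,::-1],None,fx=5,fy=5,interpolation=cv2.INTER_CUBIC))
```

```text
shift [13.8  1.3 -1.2] turn [-0.09  0.01  0.  ] | t 3.65 pos [0.5597 0.2945 0.0798] w 0.998 F [ 0.1 -0.5 -0.4] q [-0.84  0.62  0.41  1.73 -0.31  0.86 -0.44]
```

View pics/s2.png

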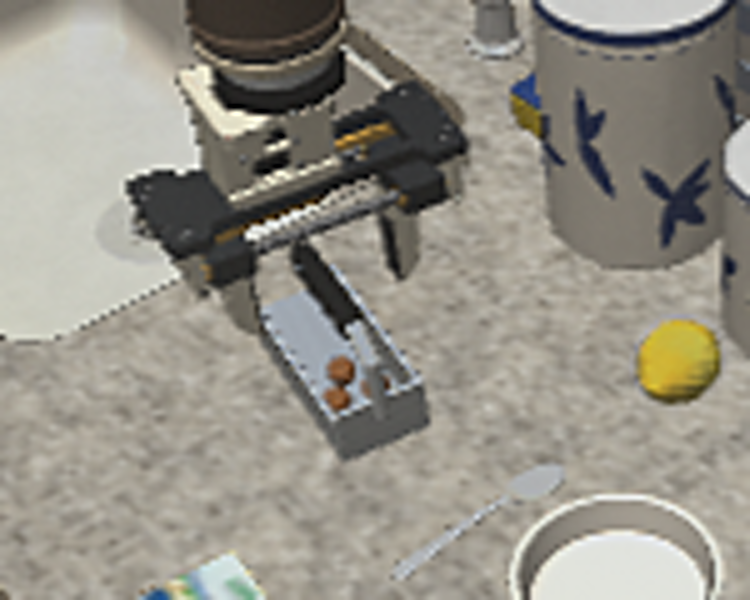

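Request:
{"name": "send_rows", "arguments": {"rows": [[[8,0.6,-0.6,0,0,0,100],[14,1,-1,0,0,0,100],[14,1,-1,0,0,0,60],[14,1,-1,0,0,0,30],[14,1,-1,0,0,0,0],[14,1,-1,0,0,0,0],[14,1,-1,0,0,0,0],[14,1,-1,0,0,0,0]]], "grip_force": 45}}

```text
clock: 4.5
position: [0.5587, 0.2957, 0.0659]
ee_rot: [0.118, 1.567, -0.118]
force: [0.2, 0.3, -0.5]
width: 0.528
```

Run:
```python
from h import *
go([.5587,.296,.066],rot([0,0,-1],-np.cross([0,0,1],SU)))
```

```text
shift [-0.1  0.3 -0.1] turn [-0.09  0.01 -0.01] | t 4.5 pos [0.5587 0.2957 0.0659] w 0.528 F [ 0.2  0.3 -0.5] q [-0.84  0.63  0.4   1.74 -0.32  0.83 -0.44]
```

Request:
{"name": "send_rows", "arguments": {"rows": [[[0,0,0,0,0,0,0],[0,0,0,0,0,0,0],[0,0,0,0,0,0,0],[0,0,0,0,0,0,0],[0,0,0,0,0,0,0],[0,0,0,0,0,0,0],[0,0,0,0,0,0,0],[0,0,0,0,0,0,0]]]}}

```text
clock: 5.3
position: [0.5586, 0.2956, 0.0656]
ee_rot: [0.118, 1.568, -0.118]
force: [0.9, 1.3, -1.0]
width: 0.174
```

Request:
{"name": "send_rows", "arguments": {"rows": [[[-3,0,0,0,0,0,0],[-8,0,0,0,0,0,0],[-16,0,0,0,0,0,0],[-28,0,0,0,0,0,0],[-42,0,0,0,0,0,0],[-56,0,0,0,0,0,0],[-66,0,0,0,0,0,0],[-71,0,0,0,0,0,0]]]}}

```text
clock: 6.1
position: [0.5592, 0.296, 0.1385]
ee_rot: [0.119, 1.566, -0.117]
force: [0.5, -0.1, -2.1]
width: 0.171
```

```bash
cat >> h.py <<'E'
U=SU; SY=np.cross([0,0,1],U); DISH=np.array([.5785,.0305,0])
def pour(th,lz,back=.02,u=U):
    th=np.radians(th); xs=u*np.cos(th)-np.array([0,0,np.sin(th)]); zs=u*np.sin(th)+np.array([0,0,np.cos(th)])
    L=DISH-back*u; L[2]=lz
    H=L-.08*xs+.063*zs
    return H-.019*zs, rot(-zs,-np.cross([0,0,1],u))
E
python3 - <<'E'
from h import *
go(*pour(0,.092)); go(*pour(0,.062))
im,d=optics.get_image("scene"); cv2.imwrite("pics/s3.png",cv2.resize(im[60:220,120:320,::-1],None,fx=4,fy=3.7,interpolation=cv2.INTER_CUBIC))
E
```

```text
shift [   2.1 -359.6   58.9] turn [-0.09  0.09 -0.08] | t 6.1 pos [0.5592 0.296  0.1385] w 0.171 F [ 0.5 -0.1 -2.1] q [-0.87  0.55  0.44  1.68 -0.28  0.97 -0.47]
shift [  32.1 -359.7   58.8] turn [-0.09  0.09 -0.08] | t 6.1 pos [0.5592 0.296  0.1385] w 0.171 F [ 0.5 -0.1 -2.1] q [-0.87  0.55  0.44  1.68 -0.28  0.97 -0.47]
```

View pics/s3.png

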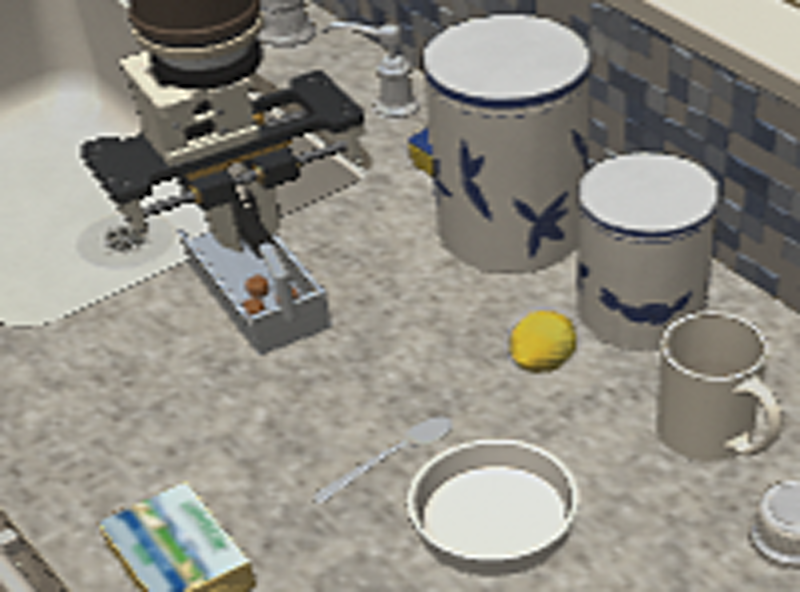

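The scoop is lifted level with the nuts in it (around (265,295)). Next I carry it to the dish.

Request:
{"name": "send_rows", "arguments": {"rows": [[[1,-4,0.7,0,0,0,0],[1,-13,2,0,0,0,0],[1,-27,4.4,0,0,0,0],[1,-46,7.5,0,0,0,0],[1,-70,11.5,0,0,0,0],[1,-97,16,0,0,0,0],[1,-127,21,0,0,0,0],[1,-158,26,0,0,0,0]]]}}

```text
clock: 6.95
position: [0.5603, 0.1324, 0.1356]
ee_rot: [0.118, 1.568, -0.119]
force: [0.7, -0.5, -2.6]
width: 0.171
```

Run:
```python
from h import *
go(*pour(0,.092))
```

```text
shift [  -0.2 -198.    33.6] turn [-0.16 -0.    0.03] | t 6.95 pos [0.5603 0.1324 0.1356] w 0.171 F [ 0.7 -0.5 -2.6] q [-0.65  0.47  0.46  1.83 -0.26  0.9  -0.22]
```

Request:
{"name": "send_rows", "arguments": {"rows": [[[0,-30,5,0,0,0,0],[0,-60,10,0,0,0,0],[0,-89,15,0,0,0,0],[0,-116,19.6,0,0,0,0],[0,-140,23.6,0,0,0,0],[0,-161,27,0,0,0,0],[0,-178,30,0,0,0,0],[0,-190,32,0,0,0,0]]]}}

```text
clock: 7.75
position: [0.5629, -0.0605, 0.1358]
ee_rot: [0.12, 1.568, -0.121]
force: [-0.4, -0.2, -3.9]
width: 0.171
```

Run:
```python
from h import *
go(*pour(0,.092));go(*pour(0,.064))
im,d=optics.get_image("scene"); cv2.imwrite("pics/s4.png",cv2.resize(im[60:280,160:400,::-1],None,fx=3.3,fy=2.7,interpolation=cv2.INTER_CUBIC))
im,d=optics.get_image("top"); cv2.imwrite("pics/t4.png",cv2.resize(im[120:260,170:350,::-1],None,fx=4.4,fy=4.2,interpolation=cv2.INTER_CUBIC))
```

```text
shift [-0.2 -7.7  2. ] turn [-0.28 -0.01  0.05] | t 7.75 pos [ 0.5629 -0.0605  0.1358] w 0.171 F [-0.4 -0.2 -3.9] q [-0.33  0.46  0.48  1.86 -0.26  0.89  0.12]
shift [27.8 -7.7  2. ] turn [-0.28 -0.01  0.05] | t 7.75 pos [ 0.5629 -0.0605  0.1358] w 0.171 F [-0.4 -0.2 -3.9] q [-0.33  0.46  0.48  1.86 -0.26  0.89  0.12]
```

View pics/s4.png

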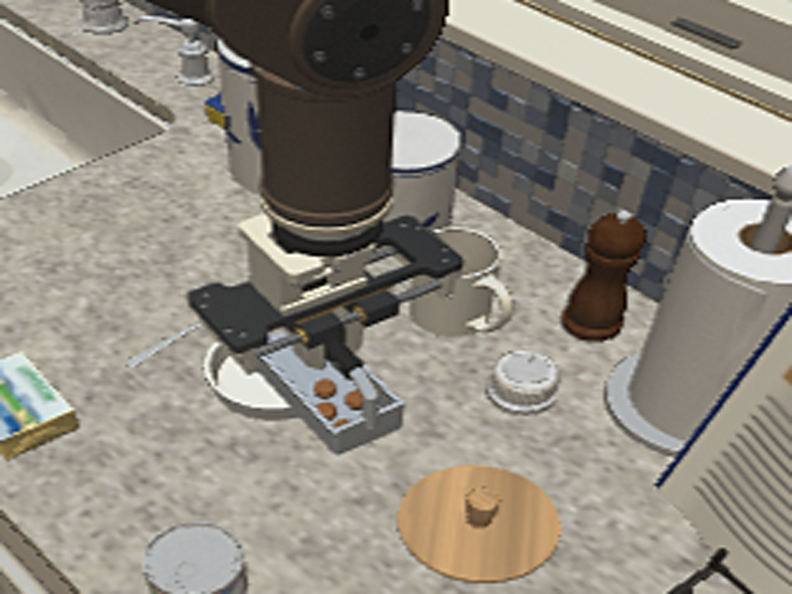

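View pics/t4.png

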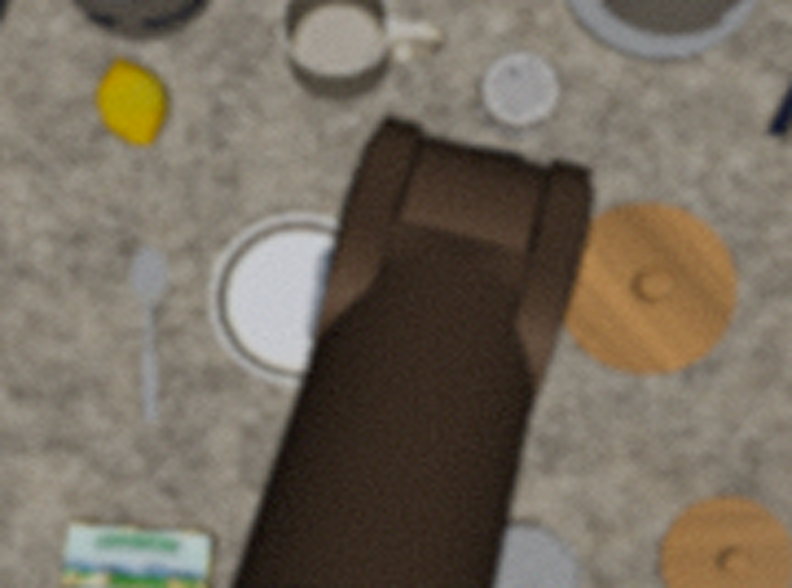

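The scoop is level over the near side of the dish with its nuts around (335,405) in the scene crop. Next I lower it.

Request:
{"name": "send_rows", "arguments": {"rows": [[[3,-6,1.5,0,0,0,0],[9,-7.7,2,0,0,0,0],[16,-7.7,2,0,0,0,0],[22,-7.7,2,0,0,0,0],[26,-7.7,2,0,0,0,0],[28,-7.7,2,0,0,0,0],[28,-7.7,2,0,0,0,0],[28,-7.7,2,0,0,0,0]]]}}

```text
clock: 8.65
position: [0.5649, -0.065, 0.1078]
ee_rot: [0.118, 1.567, -0.118]
force: [-0.3, 0.6, -2.6]
width: 0.168
```

Run:
```python
from h import *
im,d=optics.get_image("scene"); cv2.imwrite("pics/s5.png",cv2.resize(im[120:280,180:340,::-1],None,fx=4,fy=3.7,interpolation=cv2.INTER_CUBIC))
s=arm.observe()
for th,lz in ((2,.063),(5,.062),(8,.061),(11,.060),(14,.058),(16,.057),(18,.055),(20,.053),(25,.05),(30,.048)): go(*pour(th,lz),s)
```

```text
shift [-1.8 -2.  -0.8] turn [-0.08  0.02 -2.01] | t 8.7 pos [ 0.565  -0.065   0.1079] w 0.167 F [-0.6  0.5 -2.9] q [-0.31  0.5   0.46  1.88 -0.29  0.83  0.15]
shift [-4.9  0.5 -0.8] turn [-0.08  0.02 -5.01] | t 8.7 pos [ 0.565  -0.065   0.1079] w 0.167 F [-0.6  0.5 -2.9] q [-0.31  0.5   0.46  1.88 -0.29  0.83  0.15]
shift [-7.8  3.3 -0.8] turn [-0.08  0.02 -8.01] | t 8.7 pos [ 0.565  -0.065   0.1079] w 0.167 F [-0.6  0.5 -2.9] q [-0.31  0.5   0.46  1.88 -0.29  0.83  0.15]
shift [-10.5   6.3  -0.8] turn [ -0.08   0.02 -11.01] | t 8.7 pos [ 0.565  -0.065   0.1079] w 0.167 F [-0.6  0.5 -2.9] q [-0.31  0.5   0.46  1.88 -0.29  0.83  0.15]
shift [-12.1   9.4  -0.8] turn [-8.000e-02  1.000e-02 -1.401e+01] | t 8.7 pos [ 0.565  -0.065   0.1079] w 0.167 F [-0.6  0.5 -2.9] q [-0.31  0.5   0.46  1.88 -0.29  0.83  0.15]
shift [-13.4  11.6  -0.8] turn [-8.000e-02  1.000e-02 -1.601e+01] | t 8.7 pos [ 0.565  -0.065   0.1079] w 0.167 F [-0.6  0.5 -2.9] q [-0.31  0.5   0.46  1.88 -0.29  0.83  0.15]
shift [-13.6  13.9  -0.8] turn [-8.000e-02  1.000e-02 -1.801e+01] | t 8.7 pos [ 0.565  -0.065   0.1079] w 0.167 F [-0.6  0.5 -2.9] q [-0.31  0.5   0.46  1.88 -0.29  0.83  0.15]
shift [-13.8  16.3  -0.8] turn [-9.000e-02  1.000e-02 -2.001e+01] | t 8.7 pos [ 0.565  -0.065   0.1079] w 0.167 F [-0.6  0.5 -2.9] q [-0.31  0.5   0.46  1.88 -0.29  0.83  0.15]
shift [-15.7  22.5  -0.8] turn [-9.000e-02  1.000e-02 -2.501e+01] | t 8.7 pos [ 0.565  -0.065   0.1079] w 0.167 F [-0.6  0.5 -2.9] q [-0.31  0.5   0.46  1.88 -0.29  0.83  0.15]
shift [-18.2  29.1  -0.8] turn [ -0.09   0.   -30.01] | t 8.7 pos [ 0.565  -0.065   0.1079] w 0.167 F [-0.6  0.5 -2.9] q [-0.31  0.5   0.46  1.88 -0.29  0.83  0.15]
```

View pics/s5.png

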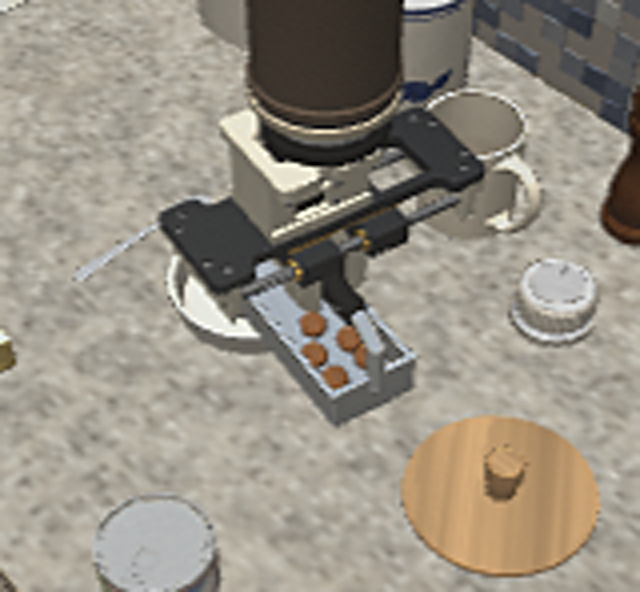

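All five nuts are visible in the scoop around (335,345). Next I tip slowly.

Request:
{"name": "send_rows", "arguments": {"rows": [[[-2,-2,0,0,0,-2,0],[-5,0.5,0,0,0,-5,0],[-8,3,0,0,0,-8,0],[-10.5,6,0,0,0,-11,0],[-12,9.5,0,0,0,-14,0],[-13.5,11.5,0,0,0,-16,0],[-13.6,14,0,0,0,-18,0],[-13.8,16.3,0,0,0,-20,0]]]}}

```text
clock: 9.5
position: [0.5676, -0.0483, 0.1219]
ee_rot: [-0.158, 1.575, -0.392]
force: [0.3, -0.5, -3.0]
width: 0.168
```

Run:
```python
from h import *
im,d=optics.get_image("scene"); cv2.imwrite("pics/s6.png",cv2.resize(im[120:280,180:340,::-1],None,fx=4,fy=3.7,interpolation=cv2.INTER_CUBIC))
s=arm.observe()
for th,lz in ((20,.053),(22,.052),(24,.051),(26,.05),(28,.049),(30,.048),(33,.047),(36,.046),(40,.045)): go(*pour(th,lz),s)
```

```text
shift [ 0.4 -2.7 -0.8] turn [0.09 0.03 0.1 ] | t 9.55 pos [ 0.5678 -0.0463  0.1211] w 0.173 F [-0.3  1.6 -3.8] q [-0.67  0.58  0.66  1.84 -0.    0.91 -0.23]
shift [-1.5 -0.7 -0.8] turn [ 0.09  0.03 -1.9 ] | t 9.55 pos [ 0.5678 -0.0463  0.1211] w 0.173 F [-0.3  1.6 -3.8] q [-0.67  0.58  0.66  1.84 -0.    0.91 -0.23]
shift [-3.2  1.3 -0.8] turn [ 0.09  0.03 -3.9 ] | t 9.55 pos [ 0.5678 -0.0463  0.1211] w 0.173 F [-0.3  1.6 -3.8] q [-0.67  0.58  0.66  1.84 -0.    0.91 -0.23]
shift [-5.   3.4 -0.8] turn [ 0.09  0.03 -5.9 ] | t 9.55 pos [ 0.5678 -0.0463  0.1211] w 0.173 F [-0.3  1.6 -3.8] q [-0.67  0.58  0.66  1.84 -0.    0.91 -0.23]
shift [-6.6  5.6 -0.8] turn [ 0.08  0.04 -7.9 ] | t 9.55 pos [ 0.5678 -0.0463  0.1211] w 0.173 F [-0.3  1.6 -3.8] q [-0.67  0.58  0.66  1.84 -0.    0.91 -0.23]
shift [-8.2  7.9 -0.8] turn [ 0.08  0.04 -9.9 ] | t 9.55 pos [ 0.5678 -0.0463  0.1211] w 0.173 F [-0.3  1.6 -3.8] q [-0.67  0.58  0.66  1.84 -0.    0.91 -0.23]
shift [-10.9  11.3  -0.8] turn [  0.08   0.04 -12.9 ] | t 9.55 pos [ 0.5678 -0.0463  0.1211] w 0.173 F [-0.3  1.6 -3.8] q [-0.67  0.58  0.66  1.84 -0.    0.91 -0.23]
shift [-13.4  14.9  -0.8] turn [  0.08   0.04 -15.9 ] | t 9.55 pos [ 0.5678 -0.0463  0.1211] w 0.173 F [-0.3  1.6 -3.8] q [-0.67  0.58  0.66  1.84 -0.    0.91 -0.23]
shift [-16.9  19.9  -0.8] turn [  0.08   0.04 -19.9 ] | t 9.55 pos [ 0.5678 -0.0463  0.1211] w 0.173 F [-0.3  1.6 -3.8] q [-0.67  0.58  0.66  1.84 -0.    0.91 -0.23]
```

View pics/s6.png

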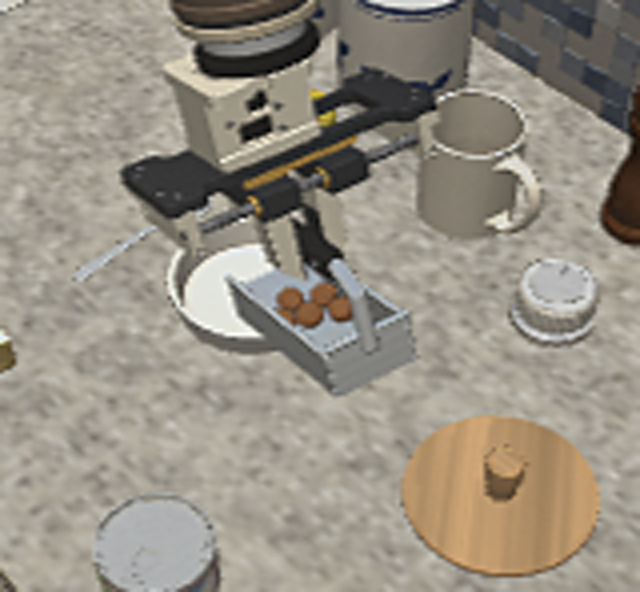

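Request:
{"name": "send_rows", "arguments": {"rows": [[[-1.5,0,0,0,0,-2,0],[-3,2,0,0,0,-4,0],[-5,4,0,0,0,-6,0],[-6.6,6,0,0,0,-8,0],[-8.2,8,0,0,0,-10,0],[-10,10,0,0,0,-12,0],[-11.7,12.4,0,0,0,-14,0],[-13.4,15,0,0,0,-16,0]]]}}

```text
clock: 10.35
position: [0.5701, -0.0301, 0.129]
ee_rot: [-0.382, 1.558, -0.611]
force: [0.5, -0.6, -2.2]
width: 0.172
```

Run:
```python
from h import *
im,d=optics.get_image("scene"); cv2.imwrite("pics/s7.png",cv2.resize(im[120:280,180:340,::-1],None,fx=4,fy=3.7,interpolation=cv2.INTER_CUBIC))
s=arm.observe()
for th,lz in ((36,.046),(39,.046),(42,.045),(45,.045),(48,.044),(51,.044),(54,.043),(57,.043),(60,.043)): go(*pour(th,lz),s)
```

```text
shift [-0.6 -0.2 -0.6] turn [0.11 0.   0.24] | t 10.4 pos [ 0.5703 -0.028   0.128 ] w 0.171 F [ 0.7  1.8 -2.6] q [-0.87  0.73  0.76  1.77  0.13  1.03 -0.42]
shift [-4.7  2.2 -0.6] turn [ 0.11  0.01 -2.76] | t 10.4 pos [ 0.5703 -0.028   0.128 ] w 0.171 F [ 0.7  1.8 -2.6] q [-0.87  0.73  0.76  1.77  0.13  1.03 -0.42]
shift [-7.9  5.4 -0.6] turn [ 0.11  0.01 -5.76] | t 10.4 pos [ 0.5703 -0.028   0.128 ] w 0.171 F [ 0.7  1.8 -2.6] q [-0.87  0.73  0.76  1.77  0.13  1.03 -0.42]
shift [-11.8   8.2  -0.6] turn [ 0.11  0.01 -8.76] | t 10.4 pos [ 0.5703 -0.028   0.128 ] w 0.171 F [ 0.7  1.8 -2.6] q [-0.87  0.73  0.76  1.77  0.13  1.03 -0.42]
shift [-14.7  11.8  -0.5] turn [ 1.100e-01  1.000e-02 -1.176e+01] | t 10.4 pos [ 0.5703 -0.028   0.128 ] w 0.171 F [ 0.7  1.8 -2.6] q [-0.87  0.73  0.76  1.77  0.13  1.03 -0.42]
shift [-18.2  15.   -0.5] turn [  0.11   0.02 -14.76] | t 10.4 pos [ 0.5703 -0.028   0.128 ] w 0.171 F [ 0.7  1.8 -2.6] q [-0.87  0.73  0.76  1.77  0.13  1.03 -0.42]
shift [-20.8  19.   -0.5] turn [  0.11   0.02 -17.76] | t 10.4 pos [ 0.5703 -0.028   0.128 ] w 0.171 F [ 0.7  1.8 -2.6] q [-0.87  0.73  0.76  1.77  0.13  1.03 -0.42]
shift [-24.   22.6  -0.5] turn [ 1.100e-01  2.000e-02 -2.076e+01] | t 10.4 pos [ 0.5703 -0.028   0.128 ] w 0.171 F [ 0.7  1.8 -2.6] q [-0.87  0.73  0.76  1.77  0.13  1.03 -0.42]
shift [-27.   26.3  -0.5] turn [ 1.100e-01  2.000e-02 -2.376e+01] | t 10.4 pos [ 0.5703 -0.028   0.128 ] w 0.171 F [ 0.7  1.8 -2.6] q [-0.87  0.73  0.76  1.77  0.13  1.03 -0.42]
```

View pics/s7.png

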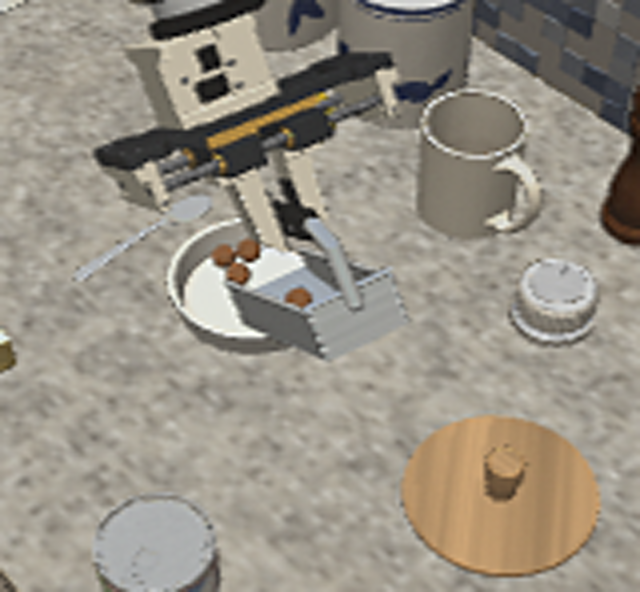

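Three nuts are in the dish around (235,255) and at least one is still in the scoop at (297,297). I continue tipping.

Request:
{"name": "send_rows", "arguments": {"rows": [[[-3,1,0,0,0,-2,0],[-6,3.5,0,0,0,-4,0],[-8.5,6,0,0,0,-6.5,0],[-11.8,8.2,0,0,0,-9,0],[-13.5,10,0,0,0,-10.5,0],[-14.7,11.8,0,0,0,-12,0],[-14.7,11.8,0,0,0,-12,0],[-14.7,11.8,0,0,0,-12,0]]]}}

```text
clock: 11.2
position: [0.5727, -0.0127, 0.134]
ee_rot: [-0.548, 1.529, -0.771]
force: [-0.2, -0.4, -2.1]
width: 0.168
```

Run:
```python
from h import *
im,d=optics.get_image("scene"); cv2.imwrite("pics/s8.png",cv2.resize(im[120:280,180:340,::-1],None,fx=4,fy=3.7,interpolation=cv2.INTER_CUBIC))
s=arm.observe()
for th,lz in ((48,.044),(51,.044),(54,.043),(57,.043),(60,.043)): go(*pour(th,lz),s)
```

```text
shift [-1.4  3.1 -0.7] turn [-0.11 -0.09  0.  ] | t 11.25 pos [ 0.5727 -0.0131  0.1342] w 0.17 F [-0.3  0.1 -2.1] q [-0.96  0.87  0.8   1.7   0.19  1.14 -0.51]
shift [-5.5  5.5 -0.7] turn [-0.11 -0.09 -3.  ] | t 11.25 pos [ 0.5727 -0.0131  0.1342] w 0.17 F [-0.3  0.1 -2.1] q [-0.96  0.87  0.8   1.7   0.19  1.14 -0.51]
shift [-8.9  8.9 -0.7] turn [-0.1 -0.1 -6. ] | t 11.25 pos [ 0.5727 -0.0131  0.1342] w 0.17 F [-0.3  0.1 -2.1] q [-0.96  0.87  0.8   1.7   0.19  1.14 -0.51]
shift [-12.7  11.7  -0.7] turn [-0.1 -0.1 -9. ] | t 11.25 pos [ 0.5727 -0.0131  0.1342] w 0.17 F [-0.3  0.1 -2.1] q [-0.96  0.87  0.8   1.7   0.19  1.14 -0.51]
shift [-16.4  14.7  -0.7] turn [ -0.1  -0.1 -12. ] | t 11.25 pos [ 0.5727 -0.0131  0.1342] w 0.17 F [-0.3  0.1 -2.1] q [-0.96  0.87  0.8   1.7   0.19  1.14 -0.51]
```

View pics/s8.png

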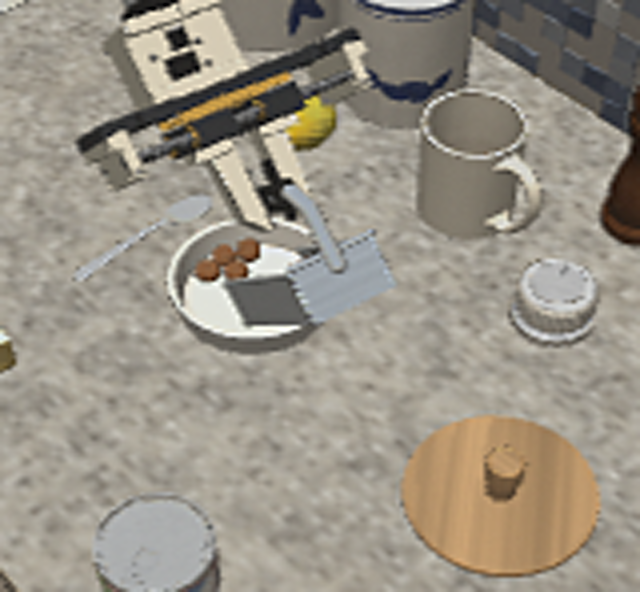

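Four nuts are visible in the dish and the fifth is hidden. I'll tip a little further before levelling.

Request:
{"name": "send_rows", "arguments": {"rows": [[[-4,4,0,0,0,-2,0],[-7,6.5,0,0,0,-4.5,0],[-10,9,0,0,0,-6.5,0],[-13,11,0,0,0,-8.5,0],[-13,11,0,0,0,-8.5,0],[-13,11,0,0,0,-8.5,0],[-13,11,0,0,0,-8.5,0],[-13,11,0,0,0,-8.5,0]]]}}

```text
clock: 12.05
position: [0.5752, 0.0038, 0.135]
ee_rot: [-0.665, 1.501, -0.884]
force: [0.4, -0.0, -1.8]
width: 0.169
```

Run:
```python
from h import *
im,d=optics.get_image("scene"); cv2.imwrite("pics/s9.png",cv2.resize(im[120:280,180:340,::-1],None,fx=4,fy=3.7,interpolation=cv2.INTER_CUBIC))
s=arm.observe()
for th,lz in ((52,.052),(48,.058),(44,.060),(40,.062),(35,.064),(30,.066),(24,.068),(18,.07),(9,.072),(0,.076)): go(*pour(th,lz,.02),s)
```

```text
shift [  2.5 -10.3  -0.7] turn [-0.11 -0.1   4.46] | t 12.1 pos [0.5752 0.0039 0.1349] w 0.168 F [ 0.4 -1.1 -2.1] q [-1.01  0.97  0.82  1.64  0.22  1.24 -0.56]
shift [  5.1 -17.7  -0.7] turn [-0.11 -0.1   8.46] | t 12.1 pos [0.5752 0.0039 0.1349] w 0.168 F [ 0.4 -1.1 -2.1] q [-1.01  0.97  0.82  1.64  0.22  1.24 -0.56]
shift [ 10.  -21.4  -0.6] turn [-0.12 -0.09 12.46] | t 12.1 pos [0.5752 0.0039 0.1349] w 0.168 F [ 0.4 -1.1 -2.1] q [-1.01  0.97  0.82  1.64  0.22  1.24 -0.56]
shift [ 15.1 -24.7  -0.6] turn [-0.12 -0.09 16.46] | t 12.1 pos [0.5752 0.0039 0.1349] w 0.168 F [ 0.4 -1.1 -2.1] q [-1.01  0.97  0.82  1.64  0.22  1.24 -0.56]
shift [ 21.8 -27.7  -0.6] turn [-0.12 -0.08 21.46] | t 12.1 pos [0.5752 0.0039 0.1349] w 0.168 F [ 0.4 -1.1 -2.1] q [-1.01  0.97  0.82  1.64  0.22  1.24 -0.56]
shift [ 28.6 -30.   -0.6] turn [-0.13 -0.08 26.46] | t 12.1 pos [0.5752 0.0039 0.1349] w 0.168 F [ 0.4 -1.1 -2.1] q [-1.01  0.97  0.82  1.64  0.22  1.24 -0.56]
shift [ 37.1 -31.6  -0.6] turn [-0.13 -0.07 32.46] | t 12.1 pos [0.5752 0.0039 0.1349] w 0.168 F [ 0.4 -1.1 -2.1] q [-1.01  0.97  0.82  1.64  0.22  1.24 -0.56]
shift [ 45.5 -32.1  -0.6] turn [-0.14 -0.07 38.46] | t 12.1 pos [0.5752 0.0039 0.1349] w 0.168 F [ 0.4 -1.1 -2.1] q [-1.01  0.97  0.82  1.64  0.22  1.24 -0.56]
shift [ 58.3 -30.3  -0.5] turn [-0.14 -0.06 47.46] | t 12.1 pos [0.5752 0.0039 0.1349] w 0.168 F [ 0.4 -1.1 -2.1] q [-1.01  0.97  0.82  1.64  0.22  1.24 -0.56]
shift [ 69.2 -28.   -0.5] turn [-1.500e-01 -4.000e-02  5.646e+01] | t 12.1 pos [0.5752 0.0039 0.1349] w 0.168 F [ 0.4 -1.1 -2.1] q [-1.01  0.97  0.82  1.64  0.22  1.24 -0.56]
```

View pics/s9.png

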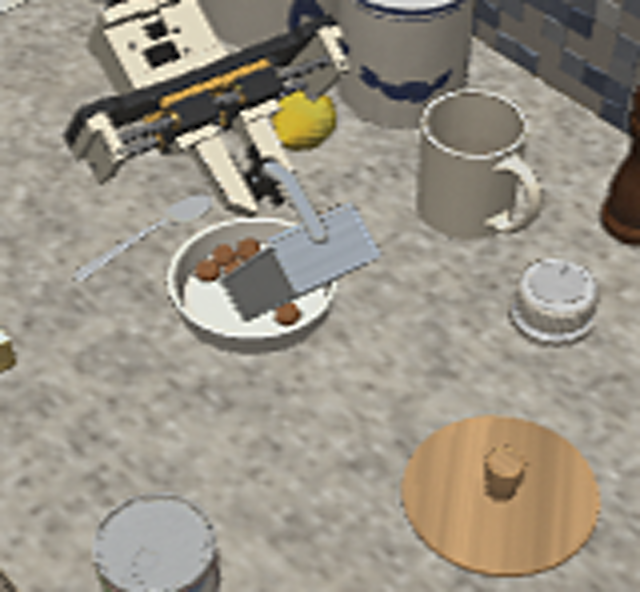

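All five nuts are in the dish: three or four around (225,260), one at (288,313). I level and lift the scoop.

Request:
{"name": "send_rows", "arguments": {"rows": [[[2.5,-10,0,0,0,4.5,0],[5,-17.7,0,0,0,8.5,0],[10,-21.4,0,0,0,12.5,0],[15,-24.7,0,0,0,16.5,0],[22,-27.7,0,0,0,21.5,0],[28.6,-30,0,0,0,26.5,0],[37,-31.6,0,0,0,32.5,0],[45.5,-32,0,0,0,38.5,0]]]}}

```text
clock: 12.9
position: [0.5669, -0.0512, 0.1369]
ee_rot: [-0.126, 1.576, -0.361]
force: [-1.5, -0.7, -2.5]
width: 0.171
```

Run:
```python
from h import *
im,d=optics.get_image("scene"); cv2.imwrite("pics/s10.png",cv2.resize(im[120:280,180:340,::-1],None,fx=4,fy=3.7,interpolation=cv2.INTER_CUBIC))
s=arm.observe()
for th,lz in ((13,.075),(9,.08),(0,.092),(0,.1)): go(*pour(th,lz,.02),s)
go([.5587,.296,.136],rot([0,0,-1],-SY))
```

```text
shift [ 2.1  1.9 -0.5] turn [-0.67  0.05  4.56] | t 12.95 pos [ 0.5658 -0.0579  0.1384] w 0.169 F [-0.9 -5.8  0.3] q [-0.64  0.54  0.66  1.84 -0.03  0.92 -0.18]
shift [ 3.2 -2.  -0.5] turn [-0.67  0.07  8.56] | t 12.95 pos [ 0.5658 -0.0579  0.1384] w 0.169 F [-0.9 -5.8  0.3] q [-0.64  0.54  0.66  1.84 -0.03  0.92 -0.18]
shift [ 5.6 -9.5 -0.4] turn [-0.67  0.12 17.56] | t 12.95 pos [ 0.5658 -0.0579  0.1384] w 0.169 F [-0.9 -5.8  0.3] q [-0.64  0.54  0.66  1.84 -0.03  0.92 -0.18]
shift [ -2.1 -11.9  -0.4] turn [-0.67  0.12 17.56] | t 12.95 pos [ 0.5658 -0.0579  0.1384] w 0.169 F [-0.9 -5.8  0.3] q [-0.64  0.54  0.66  1.84 -0.03  0.92 -0.18]
shift [-103.   332.7  -63.3] turn [-0.67  0.12 17.56] | t 12.95 pos [ 0.5658 -0.0579  0.1384] w 0.169 F [-0.9 -5.8  0.3] q [-0.64  0.54  0.66  1.84 -0.03  0.92 -0.18]
```

View pics/s10.png

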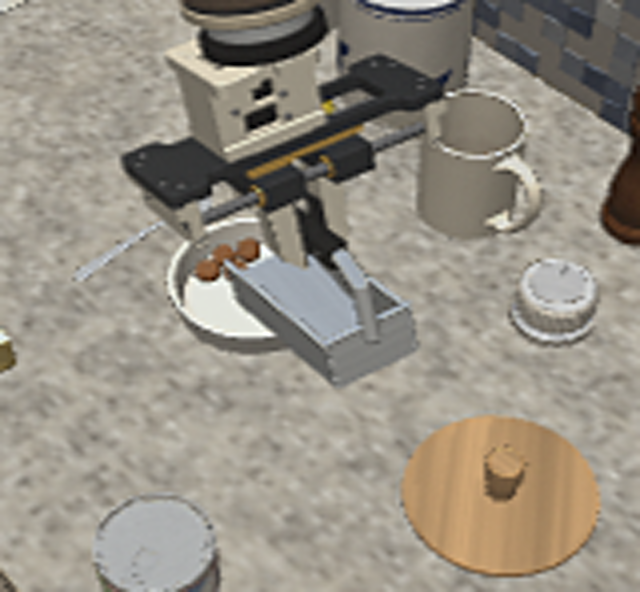

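Request:
{"name": "send_rows", "arguments": {"rows": [[[2,-1,0,0,0,4,0],[1,-3,0,-0.3,0,9,0],[0,-8,0,-0.6,0,14,0],[-2,-12,0,-0.7,0,17.5,0],[-2,-12,0,-0.7,0,17.5,0],[-2,-12,0,-0.7,0,17.5,0],[-2,-12,0,-0.7,0,17.5,0],[-2,-12,0,-0.7,0,17.5,0]]]}}

```text
clock: 13.75
position: [0.5653, -0.0596, 0.1411]
ee_rot: [0.099, 1.572, -0.114]
force: [-1.1, 0.4, -2.5]
width: 0.173
```

Run:
```python
from h import *
go(*pour(0,.1))
go([.5587,.296,.140],rot([0,0,-1],-SY))
```

```text
shift [-2.8 -8.9 -0.4] turn [ 0.76 -0.17  0.55] | t 13.75 pos [ 0.5653 -0.0596  0.1411] w 0.173 F [-1.1  0.4 -2.5] q [-0.35  0.46  0.5   1.84 -0.26  0.91  0.13]
shift [ -2.1 351.5 -54.5] turn [ 0.76 -0.17  0.55] | t 13.75 pos [ 0.5653 -0.0596  0.1411] w 0.173 F [-1.1  0.4 -2.5] q [-0.35  0.46  0.5   1.84 -0.26  0.91  0.13]
```

Request:
{"name": "send_rows", "arguments": {"rows": [[[0,15,-2.3,0.3,0,0.2,0],[0,40,-6.2,0.7,0,0.5,0],[0,75,-11.6,0.7,0,0.5,0],[0,115,-17.8,0.7,0,0.5,0],[0,155,-24,0.7,0,0.5,0],[0,195,-30,0.7,0,0.5,0],[0,235,-36.4,0.7,0,0.5,0],[0,275,-42.6,0.7,0,0.5,0]]]}}

```text
clock: 14.55
position: [0.5598, 0.2206, 0.1391]
ee_rot: [0.117, 1.57, -0.117]
force: [0.7, 0.3, -0.5]
width: 0.169
```

Run:
```python
from h import *
go([.5587,.296,.10],rot([0,0,-1],-SY))
```

```text
shift [ 39.1  74.4 -12.1] turn [-0.   -0.14  0.  ] | t 14.55 pos [0.5598 0.2206 0.1391] w 0.169 F [ 0.7  0.3 -0.5] q [-0.79  0.51  0.47  1.76 -0.28  0.94 -0.35]
```

Request:
{"name": "send_rows", "arguments": {"rows": [[[0,30,-5,0,0,0,0],[3,52,-8.5,0,0,0,0],[10,67,-11,0,0,0,0],[19,74,-12,0,0,0,0],[28,74,-12,0,0,0,0],[36,74,-12,0,0,0,0],[40,74,-12,0,0,0,0],[40,74,-12,0,0,0,0]]]}}

```text
clock: 15.35
position: [0.5601, 0.2904, 0.0986]
ee_rot: [0.119, 1.57, -0.12]
force: [-0.1, 0.0, -1.2]
width: 0.173
```

Run:
```python
from h import *
go([.5587,.296,.066],rot([0,0,-1],-SY))
```

```text
shift [32.6  5.4 -2.1] turn [-0.21 -0.16  0.07] | t 15.35 pos [0.5601 0.2904 0.0986] w 0.173 F [-0.1  0.  -1.2] q [-0.85  0.6   0.44  1.72 -0.31  0.9  -0.43]
```

Request:
{"name": "send_rows", "arguments": {"rows": [[[7,0,0,0,0,0,0],[13,0,0,0,0,0,0],[19,0,0,0,0,0,0],[24,0,0,0,0,0,0],[27,0,0,0,0,0,0],[29,0,0,0,0,0,0],[31,0,0,0,0,0,0],[32,0,0,0,0,0,0]]]}}

```text
clock: 16.15
position: [0.5601, 0.292, 0.0673]
ee_rot: [0.118, 1.569, -0.118]
force: [-0.1, -0.5, -1.9]
width: 0.172
```

Run:
```python
from h import *
im,d=optics.get_image("scene"); cv2.imwrite("pics/s11.png",cv2.resize(im[80:200,120:270,::-1],None,fx=5,fy=5,interpolation=cv2.INTER_CUBIC))
go([.5587,.296,.066],rot([0,0,-1],-SY))
```

```text
shift [ 1.2  3.8 -1.9] turn [-0.1  -0.11  0.  ] | t 16.2 pos [0.5601 0.292  0.0672] w 0.172 F [-0.   0.8 -1.8] q [-0.84  0.64  0.42  1.74 -0.33  0.84 -0.42]
```

View pics/s11.png

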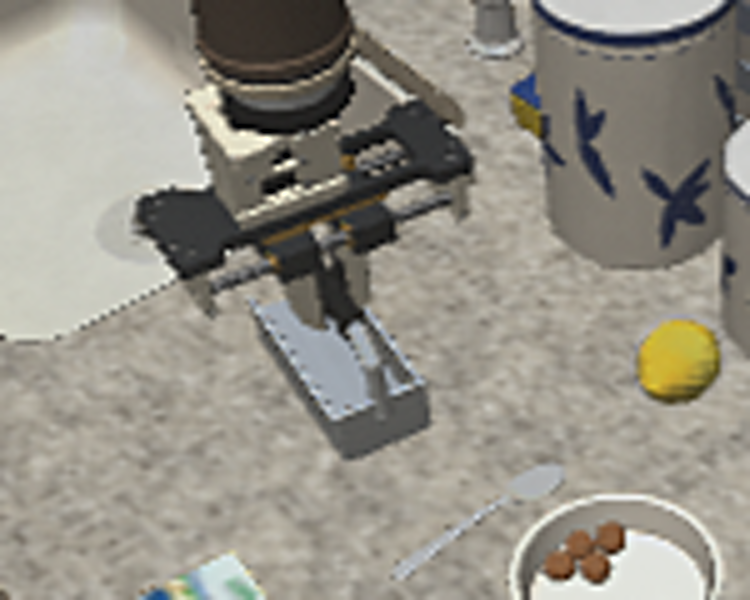

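Request:
{"name": "send_rows", "arguments": {"rows": [[[1,0,0,0,0,0,0],[1.5,0,0,0,0,0,0],[1.7,0,0,0,0,0,0],[1.7,0,0,0,0,0,30],[1.7,0,0,0,0,0,60],[1.7,0,0,0,0,0,60],[1.7,0,0,0,0,0,60],[1.7,0,0,0,0,0,60]]]}}

```text
clock: 17.0
position: [0.5602, 0.292, 0.0658]
ee_rot: [0.118, 1.569, -0.118]
force: [-0.7, 0.1, 0.0]
width: 0.562
```

Request:
{"name": "send_rows", "arguments": {"rows": [[[0,0,0,0,0,0,60],[-3,0,0,0,0,0,60],[-10,0,0,0,0,0,60],[-25,0,0,0,0,0,60],[-45,0,0,0,0,0,60],[-70,0,0,0,0,0,60],[-95,0,0,0,0,0,60],[-110,0,0,0,0,0,60]]]}}

```text
clock: 17.8
position: [0.5613, 0.2922, 0.179]
ee_rot: [0.12, 1.567, -0.117]
force: [0.1, 0.2, 1.2]
width: 0.597
```

Run:
```python
from h import *
im,d=optics.get_image("scene"); cv2.imwrite("pics/s12.png",cv2.resize(im[80:300,120:390,::-1],None,fx=2.9,fy=2.7,interpolation=cv2.INTER_CUBIC)); np.save("s12.npy",d)
s=arm.observe()
for n in ["lid_knob","dish_rim","scoop_handle","nut_1_center"]:
    print(n,[(np.round(q["xy"],1).tolist(),round(q["confidence"],2)) for q in finder.place_of("scene",n)])
# circle fits
C=cloud("scene",d)
import numpy as np
def circ(P):
    A=np.c_[2*P,np.ones(len(P))]; c=np.linalg.lstsq(A,(P**2).sum(1),rcond=None)[0]; return c[:2],np.sqrt(c[2]+c[:2]@c[:2])
K=C[(abs(C[...,0]-.584)<.03)&(abs(C[...,1]+.217)<.03)&(C[...,2]>.05)&(C[...,2]<.07)]
print("knobtop",len(K),np.median(K,0),K[:,:2].min(0),K[:,:2].max(0))
L=C[(abs(C[...,0]-.584)<.1)&(abs(C[...,1]+.217)<.1)&(C[...,2]>.007)&(C[...,2]<.018)]
print("lid",L.mean(0),cv2.minAreaRect((L[:,:2]*1000).astype(np.float32)))
go([.584,-.217,.15],rot([0,0,-1],[1,-.15,0]),s)
go([.584,-.217,.15],rot([0,0,-1],[1,0,0]),s)
```

```text
lid_knob [([304.6, 249.1], 0.88), ([332.4, 330.0], 0.88), ([258.6, 314.9], 0.56)]
dish_rim []
scoop_handle [([183.9, 135.9], 0.72)]
nut_1_center [([250.9, 203.8], 0.59), ([216.4, 183.1], 0.59)]
knobtop 53 [ 0.58429335 -0.21733973  0.05260911] [ 0.57417137 -0.22697247] [ 0.59603988 -0.20699459]
lid [ 0.58283714 -0.21896129  0.01118535] ((585.120849609375, -217.006103515625), (129.0217742919922, 127.85405731201172), 24.467575073242188)
shift [  28.9 -500.6   98. ] turn [-0.1   0.14 -0.22] | t 17.85 pos [0.5622 0.2925 0.1806] w 0.604 F [1.  0.6 1.9] q [-0.88  0.51  0.48  1.64 -0.27  1.05 -0.47]
shift [  28.9 -500.6   98. ] turn [-8.63  0.16 -0.21] | t 17.85 pos [0.5622 0.2925 0.1806] w 0.604 F [1.  0.6 1.9] q [-0.88  0.51  0.48  1.64 -0.27  1.05 -0.47]
```

View pics/s12.png

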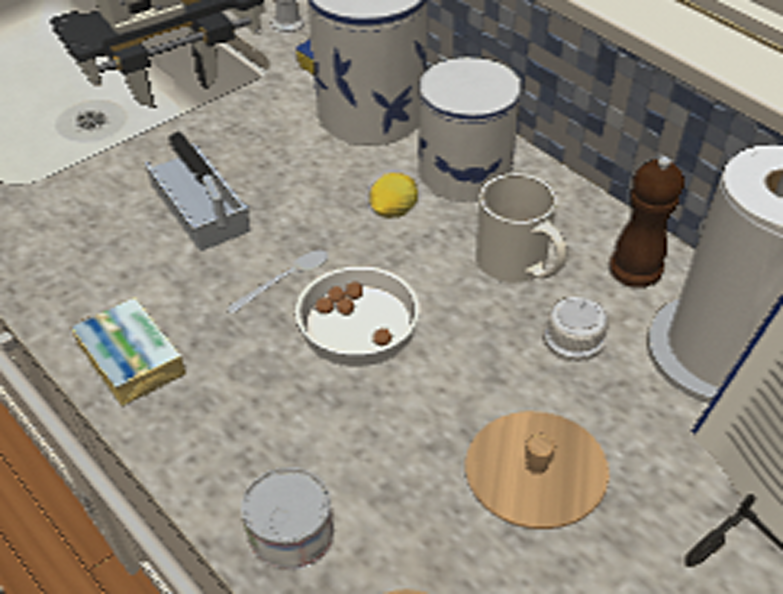

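Scoop stands level, five nuts in the dish at (345,300) and (382,337), bystanders in place. Now the lid.

Request:
{"name": "send_rows", "arguments": {"rows": [[[0,-30,6,0,0,0,60],[2,-70,14,0,0,0,60],[4,-115,23,0,0,0,60],[6,-160,32,0,0,0,60],[8,-205,41,0,0,0,60],[10,-250,50,0,0,0,60],[12,-295,58,0,0,0,60],[14,-340,67,0,0,0,60]]]}}

```text
clock: 18.85
position: [0.5745, -0.0559, 0.1602]
ee_rot: [0.118, 1.572, -0.118]
force: [1.2, -0.8, 0.2]
width: 0.598
```

Run:
```python
from h import *
go([.585,-.217,.12],rot([0,0,-1],[1,-.15,0]))
```

```text
shift [  40.2 -157.7   34.6] turn [-0.07 -0.23  0.02] | t 18.85 pos [ 0.5745 -0.0559  0.1602] w 0.598 F [ 1.2 -0.8  0.2] q [-0.36  0.45  0.52  1.8  -0.27  0.96  0.12]
```

Request:
{"name": "send_rows", "arguments": {"rows": [[[5,-40,9,0,-0.2,0,60],[10,-78,17,0,-0.2,0,60],[16,-110,24,0,-0.2,0,60],[24,-138,30,0,-0.2,0,60],[34,-154,34,0,-0.2,0,60],[40,-158,35,0,-0.2,0,60],[40,-158,35,0,-0.2,0,60],[40,-158,35,0,-0.2,0,60]]]}}

```text
clock: 19.65
position: [0.5864, -0.2141, 0.1209]
ee_rot: [0.118, 1.567, -0.116]
force: [0.0, 0.7, 0.1]
width: 0.6
```

Run:
```python
from h import *
im,d=optics.get_image("scene"); cv2.imwrite("pics/s13.png",cv2.resize(im[160:320,220:400,::-1],None,fx=4.4,fy=3.7,interpolation=cv2.INTER_CUBIC))
go([.585,-.217,.02],rot([0,0,-1],[1,-.15,0]))
```

```text
shift [101.4  -3.3  -1.4] turn [ 0.02  0.07 -0.05] | t 19.7 pos [ 0.5867 -0.214   0.1214] w 0.595 F [ 0.2 -0.4  0.6] q [-0.07  0.57  0.5   1.72 -0.33  0.93  0.41]
```

View pics/s13.png

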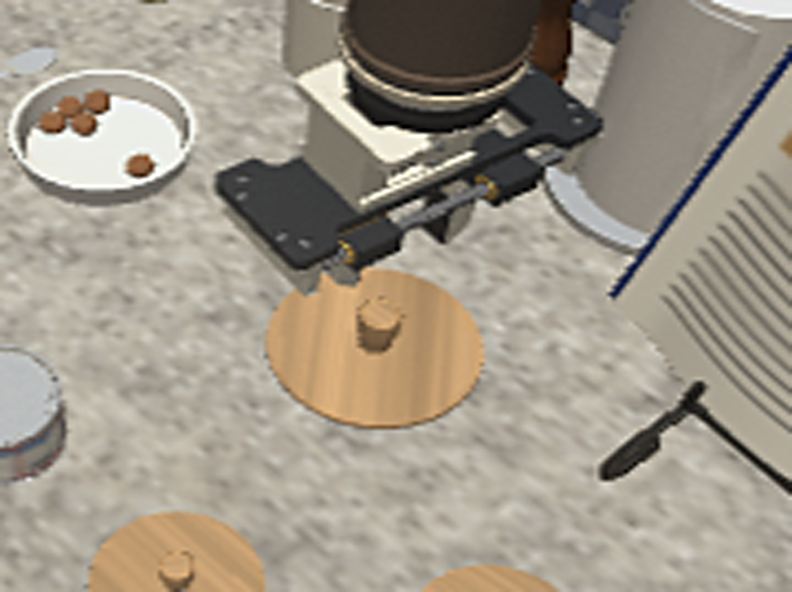

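Request:
{"name": "send_rows", "arguments": {"rows": [[[10,-2,-1,0,0,0,60],[25,-3.3,-1.4,0,0,0,60],[42,-3.3,-1.4,0,0,0,60],[60,-3.3,-1.4,0,0,0,60],[75,-3.3,-1.4,0,0,0,60],[85,-3.3,-1.4,0,0,0,60],[91,-3.3,-1.4,0,0,0,60],[93,-3.3,-1.4,0,0,0,60]]]}}

```text
clock: 20.5
position: [0.5845, -0.2187, 0.0278]
ee_rot: [0.118, 1.567, -0.118]
force: [-0.0, 0.1, 0.3]
width: 0.597
```

Run:
```python
from h import *
im,d=optics.get_image("scene"); cv2.imwrite("pics/s14.png",cv2.resize(im[200:300,250:380,::-1],None,fx=6,fy=5.8,interpolation=cv2.INTER_CUBIC))
go([.585,-.217,.02],rot([0,0,-1],[1,-.15,0]))
```

```text
shift [8.1 1.9 0.1] turn [-0.09  0.07  0.  ] | t 20.55 pos [ 0.5846 -0.2188  0.0281] w 0.603 F [0.2 0.3 0.2] q [-0.01  0.68  0.43  1.79 -0.4   0.76  0.48]
```

View pics/s14.png

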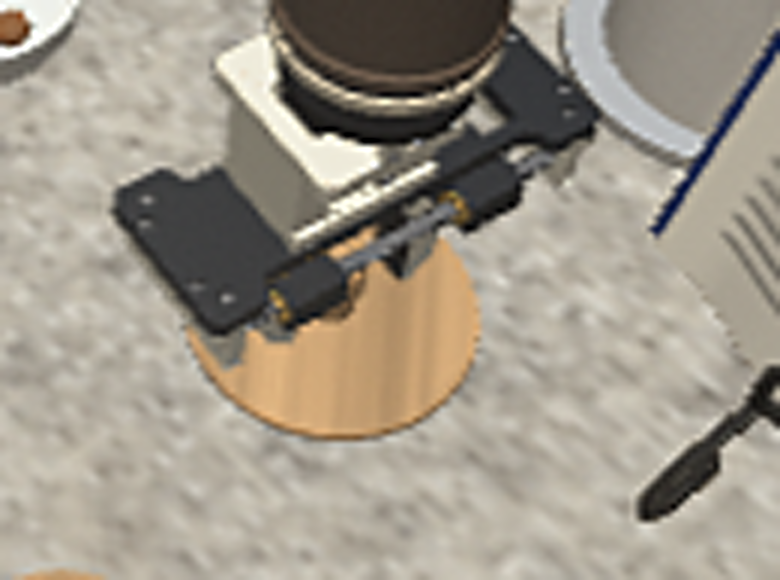

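Request:
{"name": "send_rows", "arguments": {"rows": [[[4,1,0,0,0,0,60],[8,1.9,0,0,0,0,60],[8,1.9,0,0,0,0,40],[8,1.9,0,0,0,0,20],[8,1.9,0,0,0,0,0],[8,1.9,0,0,0,0,0],[8,1.9,0,0,0,0,0],[8,1.9,0,0,0,0,0]]], "grip_force": 35}}

```text
clock: 21.35
position: [0.5853, -0.217, 0.0207]
ee_rot: [0.118, 1.565, -0.118]
force: [0.7, -0.7, 1.6]
width: 0.26
```

Request:
{"name": "send_rows", "arguments": {"rows": [[[0,0,0,0,0,0,0],[0,0,0,0,0,0,0],[-4,0,0,0,0,0,0],[-12,0,0,0,0,0,0],[-25,0,0,0,0,0,0],[-42,0,0,0,0,0,0],[-58,0,0,0,0,0,0],[-70,0,0,0,0,0,0]]]}}

```text
clock: 22.15
position: [0.5853, -0.2171, 0.0925]
ee_rot: [0.118, 1.565, -0.118]
force: [0.4, -0.4, -2.1]
width: 0.257
```

Run:
```python
from h import *
im,d=optics.get_image("scene"); cv2.imwrite("pics/s15.png",cv2.resize(im[140:320,220:400,::-1],None,fx=4,fy=3.3,interpolation=cv2.INTER_CUBIC)); np.save("s15.npy",d)
s=arm.observe();print(s["position"])
C=cloud("scene",d)
for z0 in (0,):
    L=C[(abs(C[...,0]-.585)<.1)&(abs(C[...,1]+.217)<.1)&(C[...,2]>.055)&(C[...,2]<.1)]
    print(len(L),np.percentile(L[:,2],[5,25,50,75,95]))
D=C[(abs(C[...,0]-.58)<.1)&(abs(C[...,1]-.03)<.09)&(C[...,2]>.029)&(C[...,2]<.045)]
print(cv2.minEnclosingCircle((D[:,:2]*1000).astype(np.float32)),D[:,:2].mean(0))
```

```text
[ 0.58613807 -0.21749503  0.09400057]
1080 [0.08001922 0.08187998 0.08288666 0.08394975 0.08535027]
((577.7571411132812, 31.48225212097168), 62.807762145996094) [0.57743383 0.03151034]
```

View pics/s15.png

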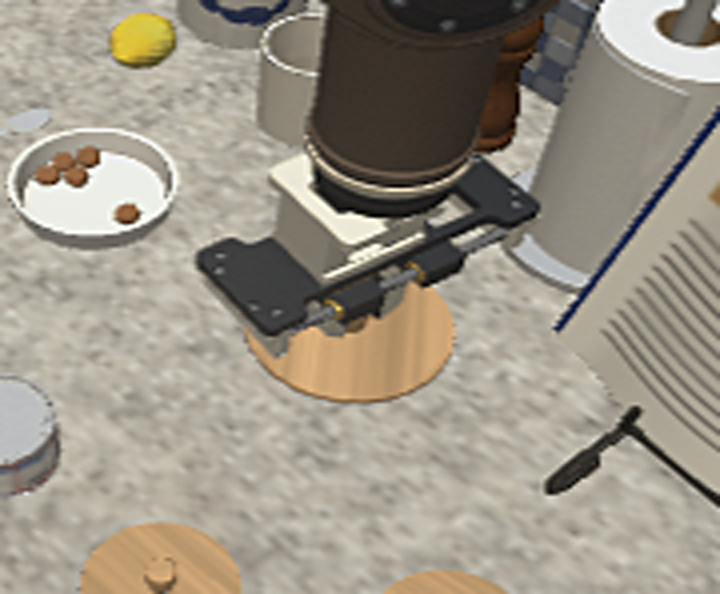

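Run:
```python
from h import *
from scipy.optimize import least_squares
im,dt=optics.get_image("top"); cv2.imwrite("pics/t15.png",cv2.resize(im[120:260,170:350,::-1],None,fx=4.4,fy=4.2,interpolation=cv2.INTER_CUBIC))
def fit(P,r=None):
    f=(lambda a:np.hypot(*(P-a[:2]).T)-a[2]) 
    o=least_squares(f,[*P.mean(0),.06],loss="soft_l1",f_scale=.002); return o.x
for n,d in (("top",dt),("scene",np.load("s15.npy")),("scene",np.load("scene0.npy")),("top",np.load("top0.npy"))):
    C=cloud(n,d)
    D=C[(abs(C[...,0]-.578)<.08)&(abs(C[...,1]-.031)<.08)&(C[...,2]>.03)&(C[...,2]<.042)]
    print(n,len(D),fit(D[:,:2]))
C=cloud("scene",np.load("s15.npy"))
L=C[(abs(C[...,0]-.585)<.1)&(abs(C[...,1]+.217)<.1)&(C[...,2]>.076)&(C[...,2]<.09)]
A=np.c_[L[:,:2]-[.585,-.217],np.ones(len(L))]; print("plane",np.linalg.lstsq(A,L[:,2],rcond=None)[0])
h=cv2.convexHull((L[:,:2]*1000).astype(np.float32))[:,0]/1000; print("lid hull",fit(h), h[:,0].min(),h[:,0].max(),h[:,1].min(),h[:,1].max())
im=cv2.imread("pics/t15.png")
```

```text
top 190 [0.57736547 0.02959017 0.05976139]
scene 191 [0.57770413 0.0305902  0.05973016]
scene 200 [0.57760428 0.03049978 0.05994187]
top 176 [0.57730346 0.02943332 0.05980157]
plane [0.00210411 0.00201256 0.08294312]
lid hull [ 0.62987935 -0.2178684   0.1073155 ] 0.51888067 0.68462056 -0.31699458 -0.17940576
```

View pics/t15.png

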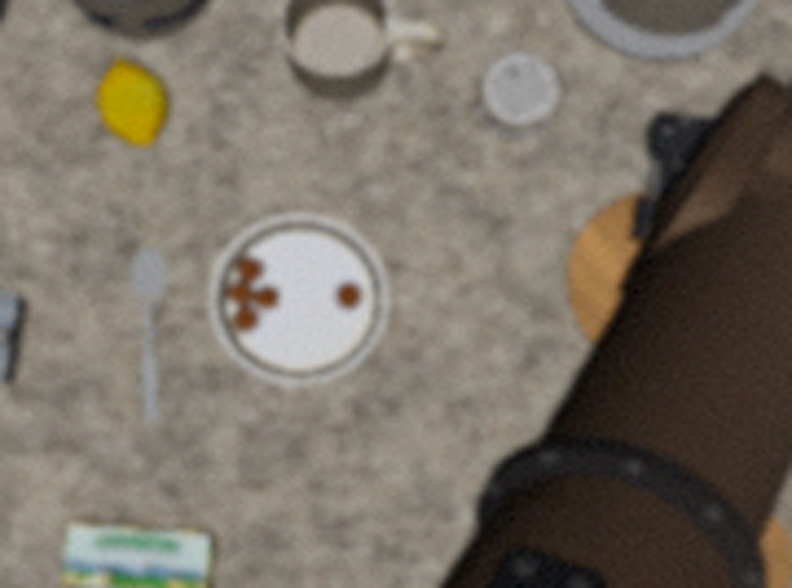

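Run:
```python
from h import *
go([.578,.030,.094],rot([0,0,-1],[1,-.15,0]))
```

```text
shift [ -1.5 243.4 -45. ] turn [-0.09  0.29  0.02] | t 22.25 pos [ 0.5861 -0.2174  0.0928] w 0.264 F [ 0.5 -0.6 -2.4] q [-0.05  0.6   0.48  1.75 -0.35  0.87  0.44]
```

Request:
{"name": "send_rows", "arguments": {"rows": [[[-1,12,-2,0,0,0,0],[-1,35,-6.5,0,0.1,0,0],[-1,70,-13,0,0.2,0,0],[-1,110,-20,0,0.3,0,0],[-1,150,-28,0,0.3,0,0],[-1,190,-35,0,0.3,0,0],[-1,222,-41,0,0.3,0,0],[-1,240,-44.5,0,0.3,0,0]]]}}

```text
clock: 23.05
position: [0.5755, 0.0322, 0.0903]
ee_rot: [0.116, 1.574, -0.113]
force: [0.2, -0.2, -2.0]
width: 0.261
```

Request:
{"name": "send_rows", "arguments": {"rows": [[[0,2,0,0,0,0,0],[3,3,-0.5,0,0,0,0],[8,3,-0.5,0,0,0,0],[13,3,-0.5,0,0,0,0],[18,3,-0.5,0,0,0,0],[20,3,-0.5,0,0,0,0],[20,3,-0.5,0,0,0,0],[20,3,-0.5,0,0,0,0]]]}}

```text
clock: 23.85
position: [0.5768, 0.0299, 0.0714]
ee_rot: [0.119, 1.571, -0.118]
force: [-0.3, 0.4, -1.5]
width: 0.259
```

Run:
```python
from h import *
im,d=optics.get_image("scene"); cv2.imwrite("pics/s16.png",cv2.resize(im[120:280,180:340,::-1],None,fx=4,fy=3.7,interpolation=cv2.INTER_CUBIC))
go([.578,.030,.0495],rot([0,0,-1],[1,-.15,0]))
```

```text
shift [22.   0.1  1.2] turn [-0.09 -0.19 -0.01] | t 23.9 pos [0.5769 0.03   0.0715] w 0.262 F [-0.3 -0.2 -2. ] q [-0.48  0.57  0.48  1.88 -0.36  0.78  0.05]
```

View pics/s16.png

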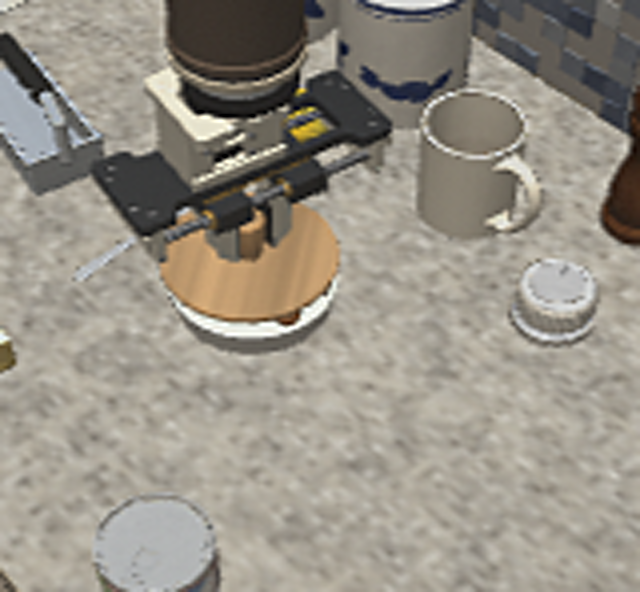

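The lid hangs level over the dish at (250,260). Lowering.

Request:
{"name": "send_rows", "arguments": {"rows": [[[4,0,1,0,-0.2,0,0],[8,0,1,0,-0.2,0,0],[12,0,1,0,-0.2,0,0],[15,0,1,0,-0.2,0,0],[17.5,0,1,0,-0.2,0,0],[19.5,0,1,0,-0.2,0,0],[21,0,1,0,-0.2,0,0],[21,0,1,0,-0.2,0,0]]]}}

```text
clock: 24.7
position: [0.5776, 0.0299, 0.0502]
ee_rot: [0.118, 1.568, -0.118]
force: [-0.2, -0.7, -2.5]
width: 0.261
```

Run:
```python
from h import *
im,d=optics.get_image("scene"); cv2.imwrite("pics/s17.png",cv2.resize(im[120:280,180:340,::-1],None,fx=4,fy=3.7,interpolation=cv2.INTER_CUBIC))
go([.578,.030,.0495],rot([0,0,-1],[1,-.15,0]))
```

```text
shift [0.9 0.1 0.4] turn [-0.08 -0.01  0.  ] | t 24.75 pos [0.5776 0.03   0.0504] w 0.263 F [ 0.2  0.  -1.9] q [-0.46  0.6   0.46  1.9  -0.38  0.74  0.06]
```

View pics/s17.png

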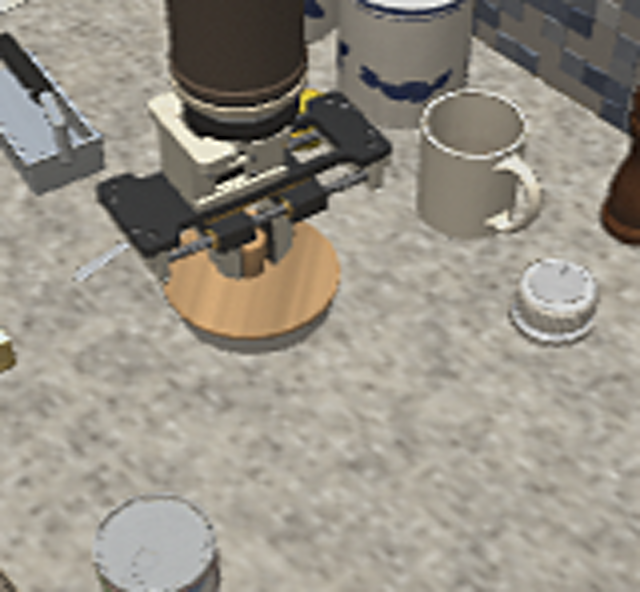

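Nearly seated and well centred. I go down another 1.2 mm, release and rise.

Request:
{"name": "send_rows", "arguments": {"rows": [[[0.6,0,0.2,0,0,0,0],[1.2,0,0.2,0,0,0,0],[1.2,0,0.2,0,0,0,0],[1.2,0,0.2,0,0,0,40],[1.2,0,0.2,0,0,0,60],[1.2,0,0.2,0,0,0,60],[1.2,0,0.2,0,0,0,60],[1.2,0,0.2,0,0,0,60]]]}}

```text
clock: 25.55
position: [0.5778, 0.0299, 0.0492]
ee_rot: [0.118, 1.568, -0.118]
force: [0.3, 0.5, -0.0]
width: 0.593
```

Request:
{"name": "send_rows", "arguments": {"rows": [[[0,0,0,0,0,0,60],[-3,0,0,0,0,0,60],[-10,0,0,0,0,0,60],[-25,0,0,0,0,0,60],[-45,0,0,0,0,0,60],[-75,0,0,0,0,0,60],[-110,0,0,0,0,0,60],[-140,0,0,0,0,0,60]]]}}

```text
clock: 26.35
position: [0.5781, 0.0296, 0.1922]
ee_rot: [0.119, 1.566, -0.118]
force: [0.3, 0.0, 0.2]
width: 0.597
```

Request:
{"name": "send_rows", "arguments": {"rows": [[[-20,-30,0,0,0,0,60],[-40,-70,0,0,0,0,60],[-50,-110,0,0,0,0,60],[-50,-150,0,0,0,0,60],[-50,-190,0,0,0,0,60],[-50,-220,0,0,0,0,60],[-50,-240,0,0,0,0,60],[-50,-240,0,0,0,0,60]]]}}

```text
clock: 27.15
position: [0.5406, -0.2115, 0.2408]
ee_rot: [0.121, 1.566, -0.124]
force: [0.6, 0.3, 0.3]
width: 0.602
```

Run:
```python
from h import *
from scipy.optimize import least_squares
def fit(P):
    o=least_squares(lambda a:np.hypot(*(P-a[:2]).T)-a[2],[*P.mean(0),.06],loss="soft_l1",f_scale=.002); return o.x
for n in ("top","scene"):
    im,d=optics.get_image(n); cv2.imwrite(f"pics/{n}18.png",cv2.resize(im[80:300,100:400,::-1],None,fx=2.6,fy=2.7,interpolation=cv2.INTER_CUBIC))
    C=cloud(n,d); box=(abs(C[...,0]-.578)<.09)&(abs(C[...,1]-.03)<.09)
    L=C[box&(C[...,2]>.036)&(C[...,2]<.048)]
    h=cv2.convexHull((L[:,:2]*1000).astype(np.float32))[:,0]/1000
    A=np.c_[L[:,:2]-[.578,.03],np.ones(len(L))]
    K=C[box&(C[...,2]>.075)&(C[...,2]<.1)]
    print(n,"lid",fit(h),"plane",np.linalg.lstsq(A,L[:,2],rcond=None)[0].round(4),"knob",len(K),np.median(K,0),(K[:,:2].min(0)+K[:,:2].max(0))/2,"n",len(L))
    H=C[(abs(C[...,0]-.56)<.08)&(abs(C[...,1]-.29)<.1)&(C[...,2]>.075)&(C[...,2]<.12)]
    print("handle z",np.percentile(H[:,2],[5,50,95]),H.mean(0))
    for t in ["teaspoon","lemon","timer","tin","cheese","mug"]:
        print(t,[(np.round(q["xy"],1).tolist(),round(q["confidence"],2)) for q in finder.place_of(n,t)])
```

```text
top lid [0.57611752 0.02967459 0.06415717] plane [-0.0047  0.0015  0.0404] knob 52 [0.57612932 0.03007259 0.08125643] [0.57520441 0.02875022] n 1274
handle z [0.08018912 0.09298456 0.09703643] [0.55765821 0.28260137 0.09168415]
teaspoon [([204.7, 200.3], 0.6)]
lemon [([200.0, 145.0], 0.74)]
timer [([289.1, 145.1], 0.78)]
tin [([284.6, 251.6], 0.94), ([204.1, 255.0], 0.24)]
cheese [([203.0, 253.4], 0.95)]
mug [([252.7, 134.2], 0.61), ([209.3, 253.5], 0.36)]
scene lid [0.57629289 0.03049553 0.06450361] plane [-0.0001  0.0012  0.0402] knob 50 [0.57491293 0.02844703 0.08094572] [0.57673562 0.03011253] n 891
handle z [0.07819217 0.09203726 0.09594803] [0.55534083 0.27920893 0.08974268]
teaspoon [([218.7, 183.8], 0.68)]
lemon [([257.8, 157.4], 0.68)]
timer [([316.8, 204.4], 0.53)]
tin [([220.9, 277.0], 0.66)]
cheese [([166.7, 211.7], 0.62)]
mug []
```

View pics/scene18.png

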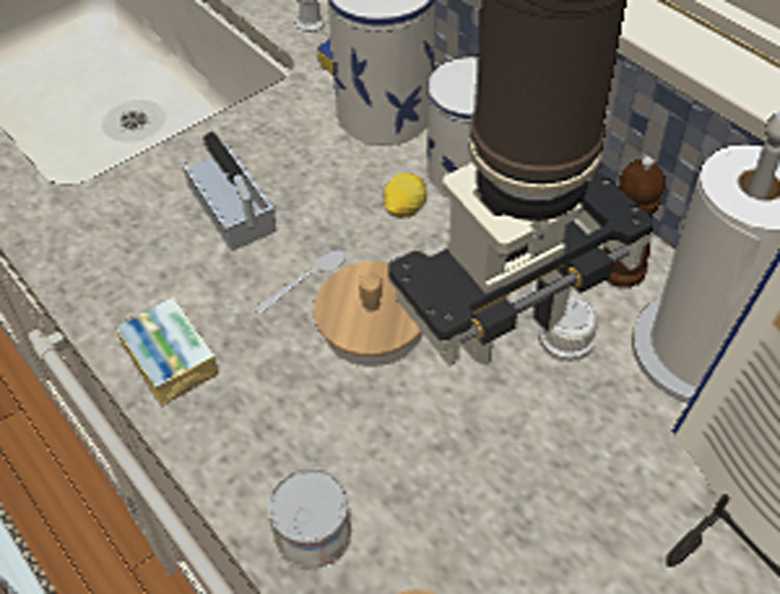

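View pics/top18.png

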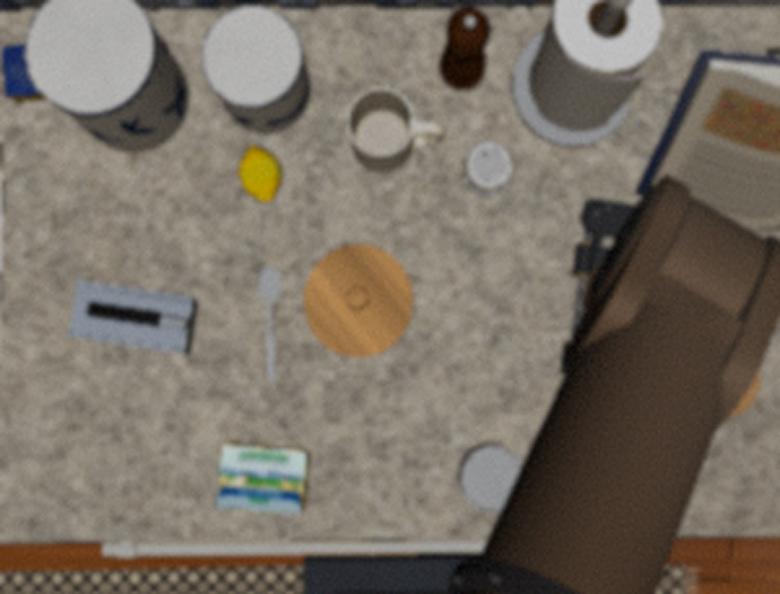

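The lid sits level at (369,310) in the scene crop. Its top is at z 0.040–0.041, as expected for a seated lid, and it is centred within about 2 mm. The scoop is level and empty, and the bystanders have not moved.

Run:
```python
from h import *
print(arm.sign_off())
```

```text
the job is handed in; nothing more can be done
None
```

All five hazelnuts are in the dish with the wooden lid on it, and the job was handed in at about 28 s of the 67 s allowed. I carried the scoop level to the dish and tipped it slowly with the lip low. The empty scoop went back to about where it started, and then I put on the largest of the three lids.

**Last checks, from both cameras:**
- **Nuts:** all five were seen lying in the dish before the lid went on.
- **Lid:** it is level to within about 0.3°, and its top is at 40–41 mm, the height expected when it is seated. Its centre is within about 2 mm of the dish's centre.
- **Scoop:** it is empty and stands level, about 0.26 m from the dish. The handle's top is at the same height as at the start.
- **Other things:** no shift beyond the finder's own scatter, up to about 6 pixels (18 mm) for the tin, which the arm partly hid in the top view. The scene view showed the tin within about 1.5 pixels. The scene camera missed the mug behind the arm, but the top camera found it in place.
- **Gripper:** it ended away from everything, with near-zero force.

No check failed.

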